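Change over the welding jig and make it ready to weld

ROBOT

A 6-joint arm with a two-finger parallel gripper is mounted at the origin on the work surface. World frame = base frame: x ahead of the robot, y to its left, z up, the work surface at z = 0. Lengths are in m, angles in degrees, forces in N, time in s.
With the tool pointing down it reaches from about 0.4 to 0.825 m from the base axis. Payload 7 kg.
Tool frame: the origin (TCP) lies midway between the tips of the shut fingers; the grasp point (between the pads) lies r.pinch_z behind it (r.pinch_z is the distance from the TCP to the grasp point, in m); z points along the fingers, y is the line along which they close (so a half turn about z gives the same grasp; the last joint's range is limited). The gripper opens to 88 mm and grips with 3 to 60 N. Pads are 19 mm wide; open, the fingers measure 130 mm over their backs; the gripper's body (78 mm by 193 mm) begins 47 mm behind the grasp point.
Start: joints at [-50.071, 20.546, 0.682, 0, -70.136, -16.507], TCP at [0.268, -0.619, 0.227] pointing down, gripper open.
Joint ranges: [-176.03, 176.03], [-82.01, 121.73], [-58.28, 71.71], [-173.87, 95.51], [-174.79, -0.11], [-173.66, 173.66]. Speed limits (degrees/s): [136.94, 136.94, 172.46, 180, 180, 180].

INTERFACE

Orientations are given as [roll, pitch, yaw] about the fixed x, y, z axes, in that order (R = Rz(yaw) Ry(pitch) Rx(roll)).
In Python, from plant import r, optics, job gives the robot as it stands.
- The arm moves only by the shell command python3 -m crank 'ROWS' [FORCE]. ROWS is JSON, a list of rows, each an object with "xyz": the shift along the tool's x, y, z in units of 30 mm (1.0 is 30 mm), a list of three; "delta_rot": the turn, a rotation vector about the tool's x, y, z in degrees, a list of three; "claw": the closure, from 0 (fully open) to 1 (shut). A call has 1 to 20 rows; each row is the pose to reach, as a shift and turn from the pose commanded when the call began, along the tool's axes at that moment; what a row does not reach only later rows make up. A row lasts 1/8 s, in which the tool goes at most 62.5 mm and 10.7 degrees, less where a joint would pass 70% of its speed; a pose out of reach is approached as far as the arm can. A call with a gripper value outside its range is refused whole. The fingers move at their own pace and stop on an object; FORCE is the grip in N (left out, the last holds). Time passes only in rows, so rows that repeat a pose let the fingers close. It gives the time, the measured TCP pose, the force, the opening and the grip force at its end, in the units of the state.
- r.get_state(): the state, without advancing time (a new reading comes with each control period).
- optics.capture(name): name is "scene" or "top" or "wrist"; returns a dict with "img" (400x640x3 uint8, blue, green, red), "fovy" (degrees; the focal length in pixels is half the picture's height over the tangent of half this angle, whatever the lens; pixels are square), "cx", "cy" (the principal point, pixels), "dist" ([k1, k2, p1, p2, k3] as OpenCV has them; the pictures are not rectified), "eye" and "rotation" of the camera in the world; the wrist camera has in their place "hand_eye" (4x4, takes a point from camera to tool coordinates, whose origin is the TCP and whose axes are the flange's). Camera axes: x right, y up, looking along -z (the intrinsics and any distortion apply to the point x, -y, -z); pixel columns grow to the right and rows downward; lengths in m; the calibration is good to about 2 mm. A picture is of the moment at which its call begins: read the wrist's pose just before it. There is no depth.
- job.close_job(): hands the job in; it is judged then, once.
The state is a dict: "time_s": time; "joints": joint angles; "qd": joint speeds; "joint_torque": joint torques, N m; "tcp_pos": TCP position; "eef_rot": TCP orientation; "contact_force": force on the tool from outside, world axes, zero at the start; "moment": the same for the moment, N m; "gripper_width": finger opening in m; "gripper_force": force on a finger pad.
Only numpy, scipy, OpenCV 4.12 (cv2) and the standard library are available. Lean on these libraries where they do the work, as an engineer would, in place of code of your own. Each camera call takes 0.05 s, during which the arm holds its last target. There are 200 camera calls.

TASK

Change over the welding jig: first take every finished spacer (the ones with a square plate on each end) off the jig and lay it flat in the grey tray, then lay every bare tube from the table into a bay of its own on the jig, down in its notches across both rest plates and between the end-stop bars. Move the sprung earth clamp from the angle plate on to the upright earth tab at the end of the jig so that its jaws grip the tab's top edge, and pull the slide gate of the fume hood half open (40 mm). Leave the magnet square, hammer, stop bolt and pipe offcut where they lie.

Things in the scene. Friction and masses are not known exactly. Their poses are not given: they have to be found in the camera images.
- spacer1_mid (a point): centre of a finished spacer: steel box section 25 x 25 mm with a plate 45 x 45 x 5 mm welded on each end, 130 mm long overall along its x, 0.26 kg. Starts seated in a bay of the jig. Lying flat in the tray its centre is 26.5 mm above the tray's underside. One or two of three are present, an absent one is None
- spacer2_mid (a point): centre of a finished spacer: steel box section 25 x 25 mm with a plate 45 x 45 x 5 mm welded on each end, 130 mm long overall along its x, 0.26 kg. Starts seated in a bay of the jig. Lying flat in the tray its centre is 26.5 mm above the tray's underside. One or two of three are present, an absent one is None
- spacer3_mid (a point): centre of a finished spacer: steel box section 25 x 25 mm with a plate 45 x 45 x 5 mm welded on each end, 130 mm long overall along its x, 0.26 kg. Starts seated in a bay of the jig. Lying flat in the tray its centre is 26.5 mm above the tray's underside. One or two of three are present, an absent one is None
- tube1_mid (a point): centre of a bare tube: plain steel box section 25 x 25 mm, 120 mm long along its x axis, 0.18 kg. Starts flat on the table to the right. Three or four are present, an absent one is None
- tube2_mid (a point): centre of a bare tube: plain steel box section 25 x 25 mm, 120 mm long along its x axis, 0.18 kg. Starts flat on the table to the right. Three or four are present, an absent one is None
- tube3_mid (a point): centre of a bare tube: plain steel box section 25 x 25 mm, 120 mm long along its x axis, 0.18 kg. Starts flat on the table to the right. Three or four are present, an absent one is None
- tube4_mid (a point): centre of a bare tube: plain steel box section 25 x 25 mm, 120 mm long along its x axis, 0.18 kg. Starts flat on the table to the right. Three or four are present, an absent one is None
- jig: fixed welding jig, origin on the table at the middle of its four bays; x across its two rest plates (along a seated tube), y along the row of bays. The upright plates, 10 mm thick, stand at x = -35 and +35 mm, edges 70 mm high, with 45-degree teeth 12 mm high at y = -116, -58, 0, 58 and 116 mm. 16 mm ears rise 34 mm at the plates' ends. End-stop bars at x = +-76 mm (146 mm between), tops 98 mm high. Base 165 x 320 x 12 mm
- bay1 (a point): first (y = -87 mm) of the jig's four bays, which lie 58 mm apart at y = -87, -29, 29 and 87 mm, each 34 mm wide between the feet of the teeth. This point lies mid-way between the rest plates at the height of their edges, 70 mm above the table; a seated tube lies along x with its centre 12.5 mm above that. Axes as the jig
- bay4 (a point): last (y = 87 mm) of the jig's four bays, which lie 58 mm apart at y = -87, -29, 29 and 87 mm, each 34 mm wide between the feet of the teeth. This point lies mid-way between the rest plates at the height of their edges, 70 mm above the table; a seated tube lies along x with its centre 12.5 mm above that. Axes as the jig
- earth_tab (a point): middle of the top edge of the jig's earth tab, an upright steel plate 6 mm thick (y), 50 mm wide (x), at y = 170 mm from the jig's origin, its top edge 85 mm above the table. Axes as the jig
- tray: fixed grey open tray for finished work, outside 200 (x) x 180 (y) x 35 mm, walls and floor 4 mm, origin at the centre of its underside on the table. Two spacers fit side by side along its x, at about y = -40 and +40 mm
- angle: fixed steel angle plate on which the earth clamp is parked: upright plate 6 mm thick (its y), 50 mm wide (its x), top edge 85 mm above the table; foot 60 x 90 x 8 mm; origin on the table under the upright plate
- clamp_pivot (a point): pivot pin of the sprung earth clamp (like a big clothes peg, 0.15 kg). It starts upright gripping the angle plate's edge, jaws down, pivot about 22 mm above the edge. x is the pin, along the plate; z is up; the handles stand apart along y. Jaws, 18 mm wide, reach from 19 to 49 mm below the pivot, the pivot barrel 8 mm below it. Either way round will do
- clamp_arm (a joint): angle between the clamp's arms: 0 = gripping a 6 mm edge, -0.14 shut, 0.42 open to its stop. The handles, 22 mm wide (x), reach 10 to 60 mm above the pivot; 45 mm above it they are 59 mm wide over all at 0. Squeezing them along y with about 16 N opens the jaws; at the stop they are parallel and 40 mm wide over all, and the jaws gape about 20 mm
- gate (a joint): opening of the hood's slide gate in m: 0 shut, 0.08 fully open, grows as the blade is pulled out along -x of gate_grip; sliding friction about 10 N, stays where it is left; starts 0 to 10 mm open. Half open is 0.04
- gate_grip (a point): centre of the black grip on the upturned end of the gate blade, 138 mm above the table: 14 mm thick (x), 60 mm long (y), 36 mm high. It moves with the blade; pull it along its -x, roughly toward the robot. The housing, 125 mm high, begins 43 mm behind it when shut; the blade below is 105 mm high
- square: bystander, to be left alone: red welding magnet square lying near the angle plate
- hammer: bystander, to be left alone: hammer lying on the table at the right
- stopbolt: bystander, to be left alone: dark knurled stop bolt, 38 mm across, 48 mm high, near the hood
- pipe: bystander, to be left alone: short pipe offcut standing on end, 60 mm across, 70 mm high
Things that resemble listed ones, but are neither listed nor needed, are in the scene too. What is shaped like the part that bears tube3_mid but blue, red or turquoise is not meant.

How it is judged (in metres and radians):
On the way, in this order (a step that is already met when the one before it is completed fails the run):
1. every finished spacer lies flat in the tray (x of spacer1_mid in the frame of tray between -0.09 and 0.09 m and y of spacer1_mid in the frame of tray between -0.08 and 0.08 m and z of spacer1_mid in the frame of tray between 0.015 and 0.034 m and linear speed of each of spacer1, spacer2, spacer3 below 0.03 m/s and x of spacer2_mid in the frame of tray between -0.09 and 0.09 m and y of spacer2_mid in the frame of tray between -0.08 and 0.08 m and z of spacer2_mid in the frame of tray between 0.015 and 0.034 m and x of spacer3_mid in the frame of tray between -0.09 and 0.09 m and y of spacer3_mid in the frame of tray between -0.08 and 0.08 m and z of spacer3_mid in the frame of tray between 0.015 and 0.034 m), for 0.2 s.
2. every bare tube lies seated in a bay of the jig (z of tube1_mid in the frame of jig between 0.0785 and 0.0865 m and x of tube1_mid in the frame of jig between -0.02 and 0.02 m and y of tube1_mid in the frame of jig between -0.105 and 0.105 m and angle between the x axis of each of tube1_mid, tube2_mid, tube3_mid, tube4_mid and the x axis of jig, either way round below 0.12 rad and linear speed of each of tube1, tube2, tube3, tube4 below 0.03 m/s and z of tube2_mid in the frame of jig between 0.0785 and 0.0865 m and x of tube2_mid in the frame of jig between -0.02 and 0.02 m and y of tube2_mid in the frame of jig between -0.105 and 0.105 m and z of tube3_mid in the frame of jig between 0.0785 and 0.0865 m and x of tube3_mid in the frame of jig between -0.02 and 0.02 m and y of tube3_mid in the frame of jig between -0.105 and 0.105 m and z of tube4_mid in the frame of jig between 0.0785 and 0.0865 m and x of tube4_mid in the frame of jig between -0.02 and 0.02 m and y of tube4_mid in the frame of jig between -0.105 and 0.105 m), for 0.2 s.
At the end, for the whole second after the job is handed in: Spacers flat in the tray; every tube in a bay, centre 82.5 +-4 mm above the table, within 20 mm of the jig's middle across the plates, 0.12 rad of square; clamp gripping the earth tab within 25 mm of its middle, pivot 4 to 40 mm above its edge, upright to 0.3 rad; gate 34 to 46 mm open (all of step 1 and all of step 2 and x of clamp_pivot in the frame of earth_tab between -0.025 and 0.025 m and y of clamp_pivot in the frame of earth_tab between -0.008 and 0.008 m and z of clamp_pivot in the frame of earth_tab between 0.004 and 0.04 m and value of joint clamp_arm between -0.05 and 0.07 rad and contact force between clamp and jig above 4 N and angle between clamp_pivot's own z axis and vertical below 0.3 rad and value of joint gate between 0.034 and 0.046 m); the robot touches nothing.
It fails at once if a bystander is pushed more than 60 mm (distance of any of square, hammer, stopbolt, pipe from where it was at the start of the episode above 0.06 m).
Of spacer1, spacer2, spacer3 only 1 to 2 are there at a start; the rules pass over those that are not, and their reading is None.
Of tube1, tube2, tube3, tube4 only 3 to 4 are there at a start; the rules pass over those that are not, and their reading is None.
At some moment in a run one of tube1, tube2, tube3, tube4 may be knocked a few centimetres aside while the robot is not near it.
It also fails if it takes over 210 s, if anything falls off the work surface, if the arm or the gripper's body presses on something with over 40 N, if the wrist force passes 120 N, or if a joint passes its speed limit or range.

## Working session

There is one attempt and no reset: what is moved stays moved. The work goes in short steps, Python scripts to look and compute and a shell command to move; the robot and the scene stay as the last step left them, time stands still between calls to the robot, and variables do not carry over. Pictures are saved under pics/ and viewed, at most 14 in all, crops included, and the job is handed in when it is done.

```bash
ls; mkdir -p pics; python3 - <<'E'
from plant import r, optics, job
import cv2
print(r.get_state(), r.pinch_z)
for n in ("scene","top","wrist"):
    c=optics.capture(n); cv2.imwrite(f"pics/{n}0.png",c["img"])
    print(n,{k:v for k,v in c.items() if k!="img"})
E
```

```text
pics
{'time_s': 0.0, 'joints': array([-5.00711155e+01,  2.05909002e+01,  6.34527091e-01, -2.06257573e-02,
       -7.01370472e+01, -1.65050696e+01]), 'qd': array([ 0.12949248, -0.00627307,  0.09138309, -0.03030132, -0.00514996,
        0.09843837]), 'joint_torque': array([ 1.91359875e-03, -5.82714272e+01,  2.93061680e+01,  6.99740097e+00,
        6.91430309e-03, -1.99353390e-04]), 'tcp_pos': array([ 0.26809388, -0.61893906,  0.22563287]), 'eef_rot': array([ 1.79904920e+02, -7.95266640e-03, -1.56583202e+02]), 'contact_force': array([ 0.18726749, -0.20054064,  0.28676707]), 'moment': array([-0.05546437, -0.02488532, -0.00264422]), 'gripper_force': 0.0, 'gripper_width': 0.08757563527692182} 0.0188
scene {'fovy': 48.6016186413633, 'cx': 322.4442580205467, 'cy': 202.71664627018623, 'dist': array([-0.12091013,  0.        ,  0.        ,  0.        ,  0.        ]), 'eye': array([ 1.01263718, -0.95301183,  0.87525773]), 'rotation': array([53.84884726,  0.12259413, 30.9718813 ])}
top {'fovy': 44.42968191029513, 'cx': 318.50881390186737, 'cy': 196.70752652474954, 'dist': array([0.03684034, 0.        , 0.        , 0.        , 0.        ]), 'eye': array([ 0.4083286 , -0.08345489,  1.65151431]), 'rotation': array([  3.06096127,   0.43244427, -90.92299674])}
wrist {'fovy': 64.05606122888359, 'cx': 317.60130938094414, 'cy': 199.21724420414066, 'dist': array([-0.05332511,  0.        ,  0.        ,  0.        ,  0.        ]), 'hand_eye': array([[-1.36269702e-04,  9.55578983e-01,  2.94735116e-01,
         8.03701971e-02],
       [ 9.99999753e-01, -7.31027262e-05,  6.99357104e-04,
        -9.63058889e-04],
       [ 6.89836891e-04,  2.94735138e-01, -9.55578737e-01,
        -1.58711447e-01],
       [ 0.00000000e+00,  0.00000000e+00,  0.00000000e+00,
         1.00000000e+00]])}
```

View pics/top0.png

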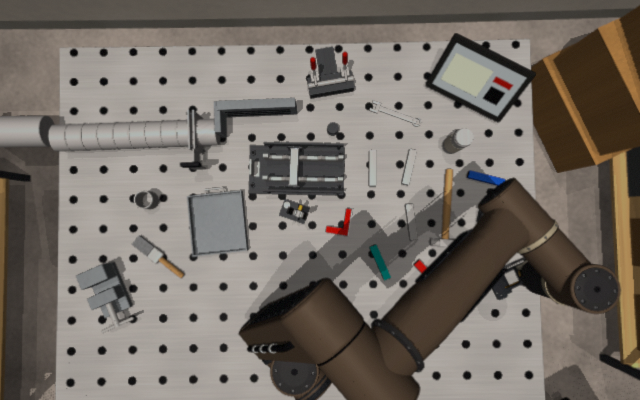

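View pics/scene0.png

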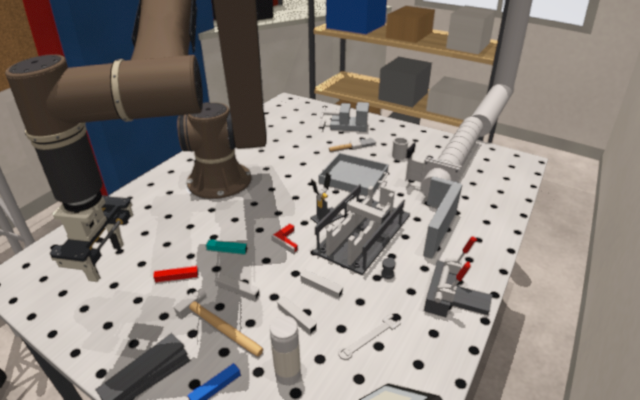

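The top view shows the jig at about (298,168) with one spacer near (295,167), and grey tubes at (373,168), (409,166) and (408,220). The tray is at (218,222), the clamp on its angle plate at (296,210), and the gate to the left at (195,140). The scene view agrees. I'll write the helpers and enlarge the crops.

```bash
cat > h.py <<'E'
import numpy as np, cv2
from scipy.spatial.transform import Rotation as R
from plant import r, optics, job
def cam(n):
    s=r.get_state(); c=optics.capture(n)
    if n=="wrist":
        T=np.eye(4); T[:3,:3]=R.from_euler("xyz",s["eef_rot"],degrees=True).as_matrix(); T[:3,3]=s["tcp_pos"]
        W=T@c["hand_eye"]; c["Rm"]=W[:3,:3]; c["eye"]=W[:3,3]
    else: c["Rm"]=R.from_euler("xyz",c["rotation"],degrees=True).as_matrix()
    f=200/np.tan(np.radians(c["fovy"])/2); c["K"]=np.array([[f,0,c["cx"]],[0,f,c["cy"]],[0,0,1]])
    return c
def save(c,name): 
    import pickle; cv2.imwrite(f"pics/{name}.png",c["img"]); pickle.dump(c,open(f"pics/{name}.pkl","wb"))
def load(name):
    import pickle; return pickle.load(open(f"pics/{name}.pkl","rb"))
def crop(c,name,x0,y0,x1,y1,k):
    im=cv2.resize(c["img"][y0:y1,x0:x1],None,fx=k,fy=k,interpolation=cv2.INTER_CUBIC)
    for x in range(-(-x0//20)*20,x1,20): cv2.putText(im,str(x),(int((x-x0)*k),8),0,.3,(0,0,255)); cv2.line(im,(int((x-x0)*k),10),(int((x-x0)*k),14),(0,0,255))
    for y in range(-(-y0//20)*20,y1,20): cv2.putText(im,str(y),(0,int((y-y0)*k)),0,.3,(0,0,255)); cv2.line(im,(20,int((y-y0)*k)),(24,int((y-y0)*k)),(0,0,255))
    cv2.imwrite(f"pics/{name}.png",im)
def w(c,px,z):
    u=cv2.undistortPoints(np.array(px,float).reshape(-1,1,2),c["K"],c["dist"])[:,0]
    d=np.c_[u[:,0],-u[:,1],-np.ones(len(u))]@c["Rm"].T
    return c["eye"]+d*((np.asarray(z)-c["eye"][2])/d[:,2])[:,None]
def proj(c,P):
    q=(np.atleast_2d(P)-c["eye"])@c["Rm"]; q=q*[1,-1,-1]
    return cv2.projectPoints(q,np.zeros(3),np.zeros(3),c["K"],c["dist"])[0][:,0]
E
python3 - <<'E'
from h import *
c=cam("top"); save(c,"t1"); crop(c,"t1c",180,80,440,270,3)
E
```

```text
(no output)
```

View pics/t1c.png

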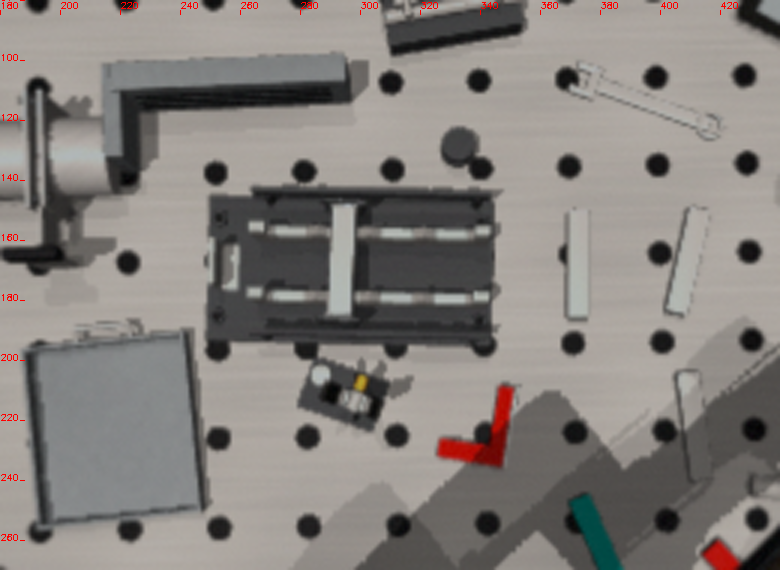

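The crop shows one part in the jig at (294,166) without visible end plates from above. The tab is at (257,169), the clamp near (299,211), and tubes run (371,150–186), (411,149)–(404,185) and (406,203)–(410,240). I'll move the arm for a close wrist view over the jig.

```bash
python3 - <<'E'
from h import *
c=load("t1")
z=.0825
for n,p,zz in [("spacer",(294,166),.0825),("tray",(218,221),.035),("tab",(257,169),.085),("tubeA",(371.5,168),.025),("tubeB",(407.7,167),.025),("tubeC",(408,221),.025),("angle",(298,211),.085)]:
    print(n,w(c,[p],zz).round(3))
c=cam("scene"); save(c,"s1"); crop(c,"s1c",300,140,450,290,4)
s=r.get_state(); print(R.from_euler("xyz",s["eef_rot"],degrees=True).as_matrix().round(3))
E
```

```text
spacer [[0.593 0.004 0.083]]
tray [[0.42  0.26  0.035]]
tab [[0.585 0.123 0.085]]
tubeA [[ 0.588 -0.251  0.025]]
tubeB [[ 0.59  -0.371  0.025]]
tubeC [[ 0.41  -0.367  0.025]]
angle [[ 0.448 -0.007  0.085]]
[[-0.918 -0.397 -0.   ]
 [-0.397  0.918  0.001]
 [ 0.     0.001 -1.   ]]
```

View pics/s1c.png

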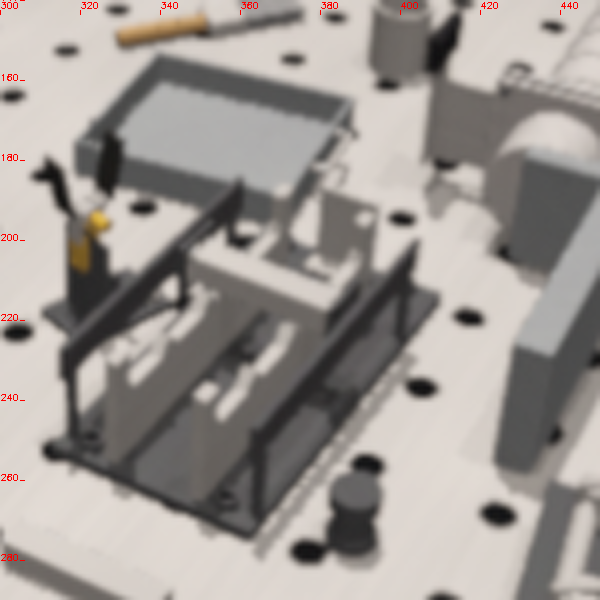

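The part's ends look like dark plates seen edge-on, so I'll check it from close by. Next I move the wrist camera over the jig.

```bash
cat >> h.py <<'E'
def plan(*wps, ref=None):
    "waypoints (x,y,z,az[deg]) of TCP pointing down, az = world azimuth of tool y; prints shift (30 mm units) and rotvec from here"
    s=r.get_state(); p=s["tcp_pos"]; R0=R.from_euler("xyz",s["eef_rot"],degrees=True).as_matrix()
    for x,y,z,a in wps:
        a=np.radians(a); Y=np.array([np.cos(a),np.sin(a),0]); Z=np.array([0,0,-1]); X=np.cross(Y,Z)
        d=R0.T@(np.array([x,y,z])-p)/.03; v=R.from_matrix(R0.T@np.c_[X,Y,Z]).as_rotvec(degrees=True)
        print((x,y,z),"xyz",d.round(2).tolist(),"rot",v.round(1).tolist(),"rows",round(max(np.linalg.norm(d)*30/62.5,np.linalg.norm(v)/10.7),1))
def st():
    s=r.get_state(); print("t",round(s["time_s"],2),"tcp",s["tcp_pos"].round(4),"rot",s["eef_rot"].round(1),"w",round(s["gripper_width"],4),"gf",round(s["gripper_force"],1),"F",s["contact_force"].round(1),"j6",s["joints"].round(0))
E
python3 -m crank '[{"xyz":[-15.5,13.9,-4.1],"delta_rot":[0,0,10],"claw":0},{"xyz":[-15.5,13.9,-4.1],"delta_rot":[0,0,20],"claw":0},{"xyz":[-15.5,13.9,-4.1],"delta_rot":[0,0,23.4],"claw":0},{"xyz":[-15.5,13.9,-4.1],"delta_rot":[0,0,23.4],"claw":0},{"xyz":[-15.5,13.9,-4.1],"delta_rot":[0,0,23.4],"claw":0},{"xyz":[-15.5,13.9,-4.1],"delta_rot":[0,0,23.4],"claw":0},{"xyz":[-15.5,13.9,-4.1],"delta_rot":[0,0,23.4],"claw":0},{"xyz":[-15.5,13.9,-4.1],"delta_rot":[0,0,23.4],"claw":0},{"xyz":[-15.5,13.9,-4.1],"delta_rot":[0,0,23.4],"claw":0},{"xyz":[-15.5,13.9,-4.1],"delta_rot":[0,0,23.4],"claw":0},{"xyz":[-15.5,13.9,-4.1],"delta_rot":[0,0,23.4],"claw":0},{"xyz":[-15.5,13.9,-4.1],"delta_rot":[0,0,23.4],"claw":0},{"xyz":[-15.5,13.9,-4.1],"delta_rot":[0,0,23.4],"claw":0},{"xyz":[-15.5,13.9,-4.1],"delta_rot":[0,0,23.4],"claw":0}]'
python3 - <<'E'
from h import *
st(); c=cam("wrist"); save(c,"w1"); 
t=cam("top"); save(t,"t2")
a=cv2.resize(c["img"],(800,500)); b=cv2.resize(t["img"][130:290,330:530],(500,400))
cv2.imwrite("pics/w1v.png",a)
cv2.imwrite("pics/t2v.png",b)
E
```

```text
time_s: 2.0
tcp_pos: [0.5286, -0.0531, 0.3495]
eef_rot: [-180.0, -0.0, 179.9]
contact_force: [0.1, 0.5, -0.4]
gripper_width: 0.0879
gripper_force: 0.0
t 2.0 tcp [ 0.5286 -0.0531  0.3495] rot [-180.    -0.   179.9] w 0.0879 gf 0.0 F [ 0.1  0.5 -0.4] j6 [  15.    4.   -5.    0.  -81. -105.]
```

View pics/w1v.png

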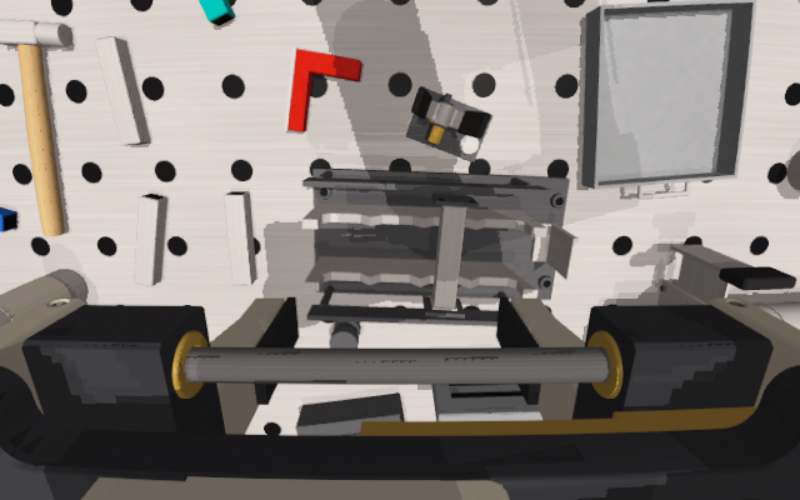

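The wrist view (800×500) shows a spacer with dark end plates at (448,255), the only one in the jig. The tab is at (562,248), the clamp at (450,118), the tray at (665,95), and tubes at (122,90), (150,238) and (238,238). I'll enlarge the jig and clamp for measuring.

```bash
python3 - <<'E'
from h import *
c=load("w1"); crop(c,"w1c",235,60,475,260,3.3)
E
```

```text
(no output)
```

View pics/w1c.png

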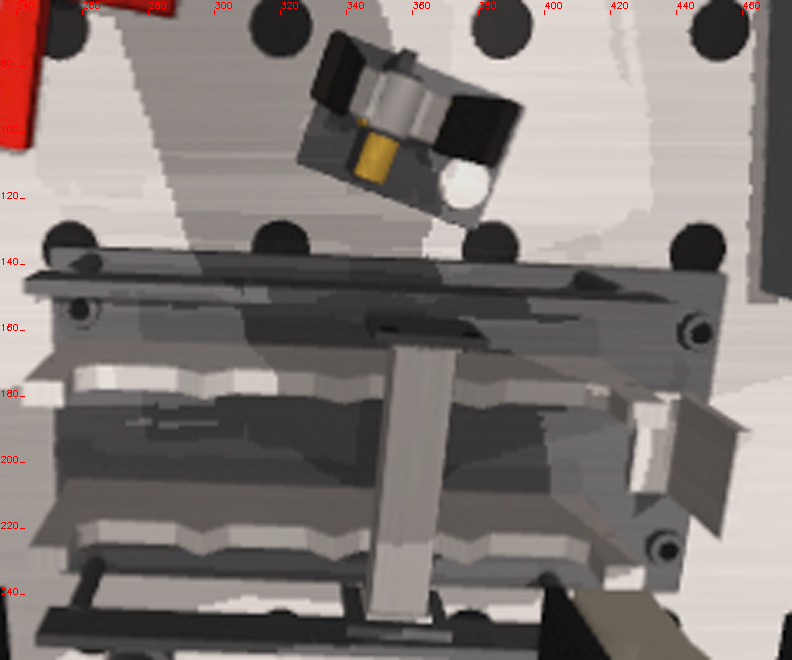

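View pics/t2v.png

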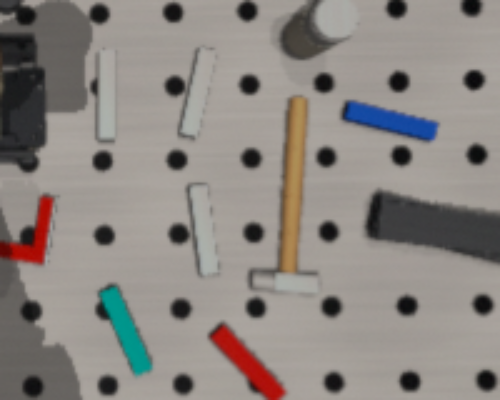

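Three grey tubes are present. The wrist crop gives the jig base corners, tab edge, spacer ends and clamp; now I fit the positions.

```bash
python3 - <<'E'
from h import *
from scipy.optimize import least_squares
c=load("w1"); t=load("t1")
q=lambda a:np.array(a)/3.3+[235,60]
J=np.array([[-25,167,85],[25,167,85],[-82.5,160,12],[82.5,160,12],[-82.5,-160,12]])/1000
P=q([(750,432),(720,540),(727,273),(680,590),(50,247)])
W=np.array([w(c,[p],j[2])[0] for p,j in zip(P,J)])
Jt=np.array([[82.5,160,12],[-82.5,160,12],[-82.5,-160,12]])/1000
Pt=np.array([(210,195),(206,341),(492,345)])/3.+[180,80]
Wt=np.array([w(t,[p],j[2])[0] for p,j in zip(Pt,Jt)])
def fit(J,W):
    f=lambda v:((R.from_euler("z",v[2]).apply(J)+[v[0],v[1],0]-W)[:,:2]).ravel()
    s=least_squares(f,[.59,-.05,0]); return s.x,s.fun.reshape(-1,2).round(4)
for a in (fit(J,W),fit(Jt,Wt)): print(a[0][:2].round(4),np.degrees(a[0][2]).round(2)); print(a[1].tolist())
print("spacer wrist top face z=.095 ends", w(c,q([(425,347),(400,615)]),.095).round(4).tolist())
print("spacer top cam", w(t,np.array([(344,204),(340,316)])/3.+[180,80],.095).round(4).tolist())
# tray corners top cam z=.035
T=np.array([(27,348),(190,331),(205,511),(40,524)])/3.+[180,80]
wt=w(t,T,.035); print("tray",wt[:,:2].round(4).tolist(),wt.mean(0).round(4))
t2=load("t2")
for n,e in {"A":[(106,48),(106,140)],"B":[(206,47),(189,137)],"C":[(198,184),(208,275)]}.items():
    p=w(t2,np.array(e)/2.5+[330,130],.0125); print(n,p.mean(0).round(4),np.linalg.norm(p[1]-p[0]).round(4),"az",np.degrees(np.arctan2(*(p[0]-p[1])[1::-1])).round(1))
wv=lambda a:np.array(a)*.8
for n,e in {"A":[(237,193),(243,284)],"B":[(152,197),(150,286)],"C":[(110,38),(134,144)]}.items():
    p=w(c,wv(e),.02); print(n,p.mean(0).round(4),np.linalg.norm(p[1]-p[0]).round(4),"az",np.degrees(np.arctan2(*(p[1]-p[0])[1::-1])).round(1))
# angle foot corners z=.008
p=w(c,q([(337,32),(523,105),(478,230),(297,162)]),.008);print("foot",p[:,:2].round(4).tolist(),p.mean(0).round(4))
p=w(c,q([(402,100)]),.107);print("pivot",p)
E
```

```text
[ 0.5851 -0.0106] -2.46
[[-0.0001, 0.0108], [0.0011, 0.0154], [-0.0004, -0.0072], [0.0018, -0.01], [-0.0024, -0.0089]]
[ 0.5876 -0.0011] -1.78
[[0.0005, 0.0006], [-0.0001, -0.0002], [-0.0003, -0.0004]]
spacer wrist top face z=.095 ends [[0.5295, 0.0062, 0.095], [0.6463, 0.0003, 0.095]]
spacer top cam [[0.6491, 0.0007, 0.095], [0.5294, 0.0066, 0.095]]
tray [[0.5044, 0.3552], [0.5202, 0.1757], [0.3223, 0.1608], [0.3113, 0.3412]] [0.4145 0.2582 0.035 ]
A [ 0.5911 -0.255   0.0125] 0.1241 az -1.2
B [ 0.5917 -0.3775  0.0125] 0.1235 az -12.0
C [ 0.4075 -0.38    0.0125] 0.1217 az 4.7
A [ 0.5871 -0.2556  0.02  ] 0.1212 az -3.0
B [ 0.5908 -0.3746  0.02  ] 0.123 az -11.8
C [ 0.4057 -0.3784  0.02  ] 0.1198 az 4.4
foot [[0.4042, -0.0256], [0.4351, 0.0592], [0.4911, 0.0416], [0.4604, -0.0431]] [0.4477 0.008  0.008 ]
pivot [[ 0.43624769 -0.00735241  0.107     ]]
```

Teeth spacing puts the spacer in bay 3, so the jig origin is near (0.587, -0.0256) at yaw -2.4°. I'll check that hypothesis numerically and plan the spacer pick.

```bash
cat >> h.py <<'E'
JO=np.array([.587,-.0256,0]); JY=-2.4
def jig(x,y,z): return R.from_euler("z",JY,degrees=True).apply([x,y,z])+JO
E
python3 - <<'E'
from h import *
c=load("w1"); g=lambda P:((proj(c,P)-[235,60])*3.3).round(0).tolist()
print("tab (750,432),(720,540)",g([jig(-.025,.167,.085),jig(.025,.167,.085)]))
print("teeth tips front x=-35: 70?,205,337,478,610? rows~385",g([jig(-.035,y,.082) for y in (-.116,-.058,0,.058,.116)]))
print("bar ends guess x=-76 left (25,278)",g([jig(-.076,-.16,.098),jig(-.076,.16,.098)]))
print("spacer", jig(0,.029,.0825))
plan((.5885,.0034,.16,87.5),(.5885,.0034,.064,87.5),(.5885,.0034,.22,87.5))
E
```

```text
tab (750,432),(720,540) [[740.0, 436.0], [720.0, 546.0]]
teeth tips front x=-35: 70?,205,337,478,610? rows~385 [[66.0, 383.0], [206.0, 389.0], [346.0, 394.0], [484.0, 400.0], [622.0, 406.0]]
bar ends guess x=-76 left (25,278) [[-56.0, 286.0], [757.0, 320.0]]
spacer [0.58821439 0.00337456 0.0825    ]
(0.5885, 0.0034, 0.16) xyz [-1.99, 1.88, 6.32] rot [0.0, 0.0, 2.4] rows 3.3
(0.5885, 0.0034, 0.064) xyz [-1.99, 1.88, 9.52] rot [0.0, 0.0, 2.4] rows 4.8
(0.5885, 0.0034, 0.22) xyz [-1.99, 1.88, 4.32] rot [0.0, 0.0, 2.4] rows 2.5
```

```bash
python3 -m crank '[{"xyz":[-2,1.88,5],"delta_rot":[0,0,2.4],"claw":0.2},{"xyz":[-2,1.88,6.3],"delta_rot":[0,0,2.4],"claw":0.2},{"xyz":[-2,1.88,6.3],"delta_rot":[0,0,2.4],"claw":0.2},{"xyz":[-2,1.88,6.3],"delta_rot":[0,0,2.4],"claw":0.2},{"xyz":[-2,1.88,7.5],"delta_rot":[0,0,2.4],"claw":0.2},{"xyz":[-2,1.88,8.5],"delta_rot":[0,0,2.4],"claw":0.2},{"xyz":[-2,1.88,9.5],"delta_rot":[0,0,2.4],"claw":0.2},{"xyz":[-2,1.88,9.5],"delta_rot":[0,0,2.4],"claw":0.2},{"xyz":[-2,1.88,9.5],"delta_rot":[0,0,2.4],"claw":0.85},{"xyz":[-2,1.88,9.5],"delta_rot":[0,0,2.4],"claw":0.85},{"xyz":[-2,1.88,9.5],"delta_rot":[0,0,2.4],"claw":0.85},{"xyz":[-2,1.88,9.5],"delta_rot":[0,0,2.4],"claw":0.85},{"xyz":[-2,1.88,9.5],"delta_rot":[0,0,2.4],"claw":0.85},{"xyz":[-2,1.88,8.5],"delta_rot":[0,0,2.4],"claw":0.85},{"xyz":[-2,1.88,7],"delta_rot":[0,0,2.4],"claw":0.85},{"xyz":[-2,1.88,5.5],"delta_rot":[0,0,2.4],"claw":0.85},{"xyz":[-2,1.88,4.3],"delta_rot":[0,0,2.4],"claw":0.85},{"xyz":[-2,1.88,4.3],"delta_rot":[0,0,2.4],"claw":0.85}]' 30
python3 - <<'E'
from h import *
st(); plan((.4145,.258,.20,94.2),(.4145,.258,.0095,94.2),(.4145,.258,.2,94.2))
E
```

```text
time_s: 4.35
tcp_pos: [0.5905, 0.0048, 0.2235]
eef_rot: [179.9, 0.3, 177.6]
contact_force: [-0.3, 0.5, -3.0]
gripper_width: 0.0251
gripper_force: 29.9
t 4.35 tcp [0.5905 0.0048 0.2235] rot [179.9   0.3 177.6] w 0.0251 gf 29.9 F [-0.3  0.5 -3. ] j6 [  19.   13.  -11.    0.  -66. -112.]
(0.4145, 0.258, 0.2) xyz [6.21, 8.19, 0.76] rot [0.1, 0.3, -6.6] rows 4.9
(0.4145, 0.258, 0.0095) xyz [6.25, 8.18, 7.11] rot [0.1, 0.3, -6.6] rows 6.0
(0.4145, 0.258, 0.2) xyz [6.21, 8.19, 0.76] rot [0.1, 0.3, -6.6] rows 4.9
```

```bash
python3 -m crank '[{"xyz":[6.2,8.2,0.8],"delta_rot":[0,0,-6.6],"claw":0.85},{"xyz":[6.2,8.2,0.8],"delta_rot":[0,0,-6.6],"claw":0.85},{"xyz":[6.2,8.2,0.8],"delta_rot":[0,0,-6.6],"claw":0.85},{"xyz":[6.2,8.2,0.8],"delta_rot":[0,0,-6.6],"claw":0.85},{"xyz":[6.2,8.2,0.8],"delta_rot":[0,0,-6.6],"claw":0.85},{"xyz":[6.2,8.2,0.8],"delta_rot":[0,0,-6.6],"claw":0.85},{"xyz":[6.2,8.2,0.8],"delta_rot":[0,0,-6.6],"claw":0.85},{"xyz":[6.2,8.2,2.5],"delta_rot":[0,0,-6.6],"claw":0.85},{"xyz":[6.2,8.2,4.2],"delta_rot":[0,0,-6.6],"claw":0.85},{"xyz":[6.2,8.2,5.7],"delta_rot":[0,0,-6.6],"claw":0.85},{"xyz":[6.2,8.2,6.6],"delta_rot":[0,0,-6.6],"claw":0.85},{"xyz":[6.2,8.2,7.1],"delta_rot":[0,0,-6.6],"claw":0.85},{"xyz":[6.2,8.2,7.1],"delta_rot":[0,0,-6.6],"claw":0.85},{"xyz":[6.2,8.2,7.1],"delta_rot":[0,0,-6.6],"claw":0.3},{"xyz":[6.2,8.2,7.1],"delta_rot":[0,0,-6.6],"claw":0.3},{"xyz":[6.2,8.2,7.1],"delta_rot":[0,0,-6.6],"claw":0.3},{"xyz":[6.2,8.2,5.5],"delta_rot":[0,0,-6.6],"claw":0.3},{"xyz":[6.2,8.2,3.5],"delta_rot":[0,0,-6.6],"claw":0.3},{"xyz":[6.2,8.2,1.5],"delta_rot":[0,0,-6.6],"claw":0.3},{"xyz":[6.2,8.2,0.4],"delta_rot":[0,0,-6.6],"claw":0.3}]'
python3 - <<'E'
from h import *
st(); plan((.589,-.2555,.2,88),(.589,-.2555,.1,88),(.589,-.2555,.003,88))
t=cam("top"); save(t,"t3")
crop(t,"t3c",180,130,440,270,3)
E
```

```text
time_s: 6.85
tcp_pos: [0.4142, 0.2588, 0.2124]
eef_rot: [179.8, 0.2, -175.7]
contact_force: [0.3, 0.5, -0.6]
gripper_width: 0.0612
gripper_force: 0.0
t 6.85 tcp [0.4142 0.2588 0.2124] rot [ 179.8    0.2 -175.7] w 0.0612 gf 0.0 F [ 0.3  0.5 -0.6] j6 [  55.    3.  -24.    0.  -63. -141.]
(0.589, -0.2555, 0.2) xyz [-4.54, -17.53, 0.37] rot [0.2, 0.2, 6.3] rows 8.7
(0.589, -0.2555, 0.1) xyz [-4.53, -17.54, 3.7] rot [0.2, 0.2, 6.3] rows 8.9
(0.589, -0.2555, 0.003) xyz [-4.51, -17.55, 6.93] rot [0.2, 0.2, 6.3] rows 9.3
```

View pics/t3c.png

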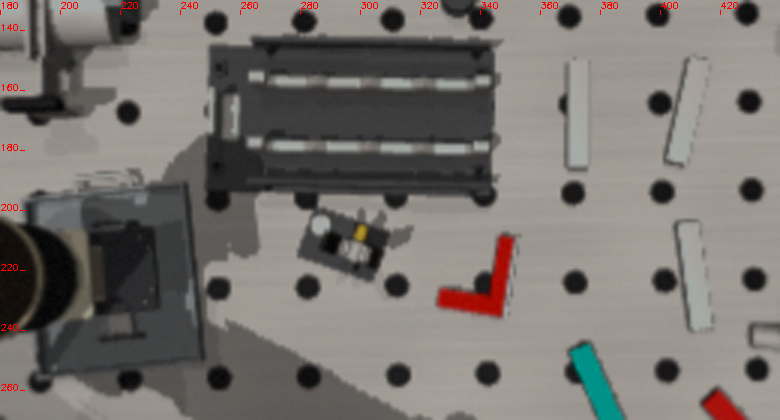

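The jig is now clear and the tubes are unmoved (A at (371,168), B at (408,167), C at (409,222)). Moving to tube A.

```bash
python3 -m crank '[{"xyz":[-4.54,-17.5,0.4],"delta_rot":[0,0,6.3],"claw":0.2},{"xyz":[-4.54,-17.5,0.4],"delta_rot":[0,0,6.3],"claw":0.2},{"xyz":[-4.54,-17.5,0.4],"delta_rot":[0,0,6.3],"claw":0.2},{"xyz":[-4.54,-17.5,0.4],"delta_rot":[0,0,6.3],"claw":0.2},{"xyz":[-4.54,-17.5,0.4],"delta_rot":[0,0,6.3],"claw":0.2},{"xyz":[-4.54,-17.5,0.4],"delta_rot":[0,0,6.3],"claw":0.2},{"xyz":[-4.54,-17.5,0.4],"delta_rot":[0,0,6.3],"claw":0.2},{"xyz":[-4.54,-17.5,0.4],"delta_rot":[0,0,6.3],"claw":0.2},{"xyz":[-4.54,-17.5,0.4],"delta_rot":[0,0,6.3],"claw":0.2},{"xyz":[-4.54,-17.5,0.4],"delta_rot":[0,0,6.3],"claw":0.2},{"xyz":[-4.54,-17.5,0.4],"delta_rot":[0,0,6.3],"claw":0.2},{"xyz":[-4.54,-17.5,2],"delta_rot":[0,0,6.3],"claw":0.2},{"xyz":[-4.54,-17.5,3.7],"delta_rot":[0,0,6.3],"claw":0.2},{"xyz":[-4.54,-17.5,3.7],"delta_rot":[0,0,6.3],"claw":0.2},{"xyz":[-4.54,-17.5,3.7],"delta_rot":[0,0,6.3],"claw":0.2},{"xyz":[-4.54,-17.5,3.7],"delta_rot":[0,0,6.3],"claw":0.2}]' 40
python3 - <<'E'
from h import *
st(); c=cam("wrist"); save(c,"w2"); plan((.589,-.2555,.003,88),(.589,-.2555,.2,88),(*jig(0,-.087,.13)[:2],.13,87.6))
# tube A top face corners by threshold
g=c["img"]; cv2.imwrite("pics/w2v.png",cv2.resize(g,(800,500)))
print(proj(c,[[.53,-.2555,.025],[.65,-.2555,.025]]))
E
```

```text
time_s: 8.9
tcp_pos: [0.5897, -0.2555, 0.1003]
eef_rot: [-180.0, 0.2, 178.0]
contact_force: [0.3, 1.2, 0.2]
gripper_width: 0.0704
gripper_force: 0.0
t 8.9 tcp [ 0.5897 -0.2555  0.1003] rot [-180.     0.2  178. ] w 0.0704 gf 0.0 F [0.3 1.2 0.2] j6 [ -6.  23. -13.   0. -54. -86.]
(0.589, -0.2555, 0.003) xyz [0.02, 0.0, 3.23] rot [-0.0, 0.2, -0.0] rows 1.6
(0.589, -0.2555, 0.2) xyz [0.0, -0.0, -3.33] rot [-0.0, 0.2, -0.0] rows 1.6
(np.float64(0.5833568181255596), np.float64(-0.11252368621860068), 0.13) xyz [0.37, 4.76, -1.0] rot [-0.0, 0.2, 0.4] rows 2.3
[[316.38331738 129.8457532 ]
 [321.67123028 276.83812517]]
```

View pics/w2v.png

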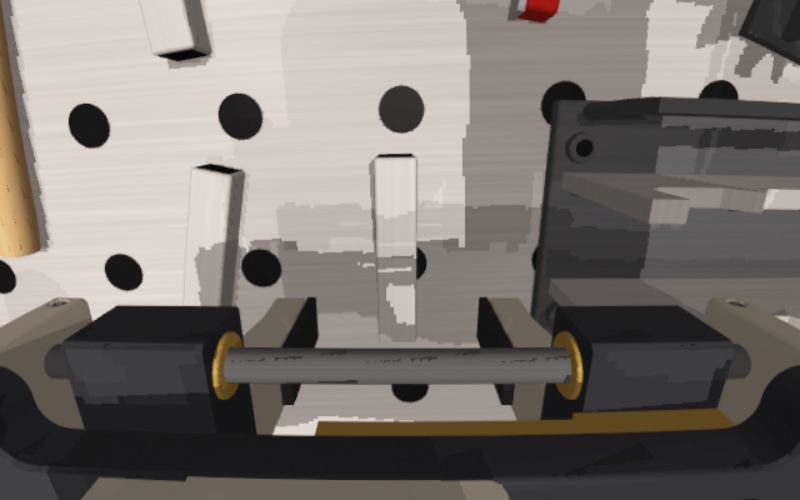

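Tube A's near end is at (396,157) and its far end at (397,340), which puts its centre about 3.5 mm nearer than planned; I correct for that and grasp.

```bash
python3 -m crank '[{"xyz":[0.12,-0.03,1.2],"delta_rot":[0,0,0],"claw":0.2},{"xyz":[0.12,-0.03,2.3],"delta_rot":[0,0,0],"claw":0.2},{"xyz":[0.12,-0.03,3.0],"delta_rot":[0,0,0],"claw":0.2},{"xyz":[0.12,-0.03,3.22],"delta_rot":[0,0,0],"claw":0.2},{"xyz":[0.12,-0.03,3.22],"delta_rot":[0,0,0],"claw":0.2},{"xyz":[0.12,-0.03,3.22],"delta_rot":[0,0,0],"claw":0.85},{"xyz":[0.12,-0.03,3.22],"delta_rot":[0,0,0],"claw":0.85},{"xyz":[0.12,-0.03,3.22],"delta_rot":[0,0,0],"claw":0.85},{"xyz":[0.12,-0.03,3.22],"delta_rot":[0,0,0],"claw":0.85},{"xyz":[0.12,-0.03,3.22],"delta_rot":[0,0,0],"claw":0.85},{"xyz":[0.12,-0.03,2.2],"delta_rot":[0,0,0],"claw":0.85},{"xyz":[0.12,-0.03,0.5],"delta_rot":[0,0,0],"claw":0.85},{"xyz":[0.12,-0.03,-1.2],"delta_rot":[0,0,0],"claw":0.85},{"xyz":[0.12,-0.03,-2],"delta_rot":[0,0,0],"claw":0.85},{"xyz":[0.12,-0.03,-2],"delta_rot":[0,0,0],"claw":0.85},{"xyz":[0.12,-0.03,-2],"delta_rot":[0,0,0],"claw":0.85}]' 40
python3 - <<'E'
from h import *
st(); a=jig(0,.029,0)[:2]; plan((*a,.16,87.6),(*a,.074,87.6))
E
```

```text
time_s: 10.95
tcp_pos: [0.5835, -0.2559, 0.156]
eef_rot: [180.0, -0.1, 177.9]
contact_force: [-0.1, 0.5, -2.4]
gripper_width: 0.0247
gripper_force: 39.9
t 10.95 tcp [ 0.5835 -0.2559  0.156 ] rot [ 1.800e+02 -1.000e-01  1.779e+02] w 0.0247 gf 39.9 F [-0.1  0.5 -2.4] j6 [ -6.  20. -10.  -0. -60. -86.]
(np.float64(0.5882143939581468), np.float64(0.003374562072866894), 0.16) xyz [0.16, 8.64, -0.13] rot [0.0, -0.1, 0.3] rows 4.1
(np.float64(0.5882143939581468), np.float64(0.003374562072866894), 0.074) xyz [0.15, 8.64, 2.74] rot [0.0, -0.1, 0.3] rows 4.4
```

```bash
python3 -m crank '[{"xyz":[0.15,8.64,-0.1],"delta_rot":[0,0,0.3],"claw":0.85},{"xyz":[0.15,8.64,-0.1],"delta_rot":[0,0,0.3],"claw":0.85},{"xyz":[0.15,8.64,-0.1],"delta_rot":[0,0,0.3],"claw":0.85},{"xyz":[0.15,8.64,-0.1],"delta_rot":[0,0,0.3],"claw":0.85},{"xyz":[0.15,8.64,-0.1],"delta_rot":[0,0,0.3],"claw":0.85},{"xyz":[0.15,8.64,-0.1],"delta_rot":[0,0,0.3],"claw":0.85},{"xyz":[0.15,8.64,-0.1],"delta_rot":[0,0,0.3],"claw":0.85},{"xyz":[0.15,8.64,0.8],"delta_rot":[0,0,0.3],"claw":0.85},{"xyz":[0.15,8.64,1.6],"delta_rot":[0,0,0.3],"claw":0.85},{"xyz":[0.15,8.64,2.2],"delta_rot":[0,0,0.3],"claw":0.85},{"xyz":[0.15,8.64,2.2],"delta_rot":[0,0,0.3],"claw":0.85},{"xyz":[0.15,8.64,2.2],"delta_rot":[0,0,0.3],"claw":0.85}]'
python3 - <<'E'
from h import *
st(); a=jig(0,.029,0)[:2]; plan((*a,.074,87.6))
c=cam("wrist"); save(c,"w3"); cv2.imwrite("pics/w3v.png",cv2.resize(c["img"],(800,500)))
E
```

```text
time_s: 12.45
tcp_pos: [0.5898, 0.002, 0.0922]
eef_rot: [-180.0, 0.0, 177.6]
contact_force: [-0.1, 0.0, -1.4]
gripper_width: 0.0246
gripper_force: 39.9
t 12.45 tcp [0.5898 0.002  0.0922] rot [-180.     0.   177.6] w 0.0246 gf 39.9 F [-0.1  0.  -1.4] j6 [  19.   19.  -20.    0.  -50. -112.]
(np.float64(0.5882143939581468), np.float64(0.003374562072866894), 0.074) xyz [0.05, 0.04, 0.61] rot [-0.0, 0.0, -0.0] rows 0.3
```

View pics/w3v.png

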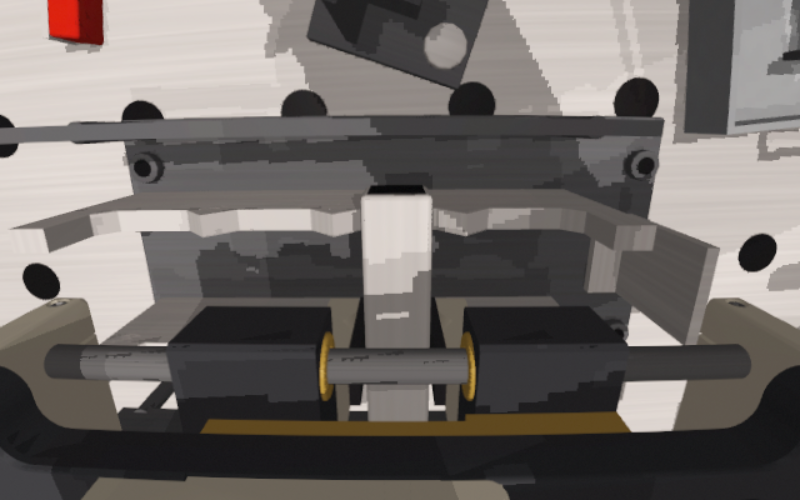

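The held tube (397 px) sits within about 2 mm of the bay's middle, between the teeth at about 325 and 457. I lower and release it.

```bash
python3 -m crank '[{"xyz":[0.05,0,0.3],"delta_rot":[0,0,0],"claw":0.85},{"xyz":[0.05,0,0.5],"delta_rot":[0,0,0],"claw":0.85},{"xyz":[0.05,0,0.6],"delta_rot":[0,0,0],"claw":0.85},{"xyz":[0.05,0,0.6],"delta_rot":[0,0,0],"claw":0.85},{"xyz":[0.05,0,0.6],"delta_rot":[0,0,0],"claw":0.85}]'
python3 -m crank '[{"xyz":[0,0,0],"delta_rot":[0,0,0],"claw":0.58},{"xyz":[0,0,0],"delta_rot":[0,0,0],"claw":0.58},{"xyz":[0,0,0],"delta_rot":[0,0,0],"claw":0.58},{"xyz":[0,0,-1],"delta_rot":[0,0,0],"claw":0.58},{"xyz":[0,0,-2.5],"delta_rot":[0,0,0],"claw":0.58},{"xyz":[0,0,-4],"delta_rot":[0,0,0],"claw":0.3},{"xyz":[0,0,-4],"delta_rot":[0,0,0],"claw":0.2},{"xyz":[0,0,-4],"delta_rot":[0,0,0],"claw":0.2},{"xyz":[0,0,-4],"delta_rot":[0,0,0],"claw":0.2}]'
python3 - <<'E'
from h import *
st(); plan((.591,-.376,.2,78),(.591,-.376,.1,78))
t=cam("top"); save(t,"t4"); d=np.abs(t["img"].astype(int)-load("t3")["img"]).sum(2)[130:270,355:440]; print("changed tube-area px",(d>90).sum(), np.argwhere(d>90).mean(0)+[130,355])
E
```

```text
time_s: 13.12
tcp_pos: [0.588, 0.0031, 0.0737]
eef_rot: [-180.0, 0.0, 177.6]
contact_force: [-0.3, -0.1, -1.1]
gripper_width: 0.0252
gripper_force: 39.9
time_s: 14.25
tcp_pos: [0.5871, 0.0028, 0.1923]
eef_rot: [-180.0, -0.1, 177.6]
contact_force: [0.4, 0.2, -0.1]
gripper_width: 0.0681
gripper_force: 0.0
t 14.25 tcp [0.5871 0.0028 0.1923] rot [-1.800e+02 -1.000e-01  1.776e+02] w 0.0681 gf 0.0 F [ 0.4  0.2 -0.1] j6 [  19.   14.  -13.   -0.  -63. -112.]
(0.591, -0.376, 0.2) xyz [-0.66, -12.61, -0.25] rot [-0.0, -0.1, 9.6] rows 6.1
(0.591, -0.376, 0.1) xyz [-0.66, -12.61, 3.08] rot [-0.0, -0.1, 9.6] rows 6.2
changed tube-area px 113 [169.72566372 370.07964602]
```

```bash
python3 -m crank '[{"xyz":[-0.6,-12.6,-0.3],"delta_rot":[0,0,9.6],"claw":0.2},{"xyz":[-0.6,-12.6,-0.3],"delta_rot":[0,0,9.6],"claw":0.2},{"xyz":[-0.6,-12.6,-0.3],"delta_rot":[0,0,9.6],"claw":0.2},{"xyz":[-0.6,-12.6,-0.3],"delta_rot":[0,0,9.6],"claw":0.2},{"xyz":[-0.6,-12.6,-0.3],"delta_rot":[0,0,9.6],"claw":0.2},{"xyz":[-0.6,-12.6,-0.3],"delta_rot":[0,0,9.6],"claw":0.2},{"xyz":[-0.6,-12.6,-0.3],"delta_rot":[0,0,9.6],"claw":0.2},{"xyz":[-0.6,-12.6,-0.3],"delta_rot":[0,0,9.6],"claw":0.2},{"xyz":[-0.6,-12.6,1.5],"delta_rot":[0,0,9.6],"claw":0.2},{"xyz":[-0.6,-12.6,3.1],"delta_rot":[0,0,9.6],"claw":0.2},{"xyz":[-0.6,-12.6,3.1],"delta_rot":[0,0,9.6],"claw":0.2},{"xyz":[-0.6,-12.6,3.1],"delta_rot":[0,0,9.6],"claw":0.2},{"xyz":[-0.6,-12.6,3.1],"delta_rot":[0,0,9.6],"claw":0.2}]'
python3 - <<'E'
from h import *
st(); c=cam("wrist"); save(c,"w4"); plan((.588,-.3765,.003,78),(.588,-.3765,.16,78))
# tube dark open near end: predicted px and dark blob there
p=proj(c,[[.588-.0587,-.3765+.0125,.025],[.588-.0587,-.3765+.0125,.0125]]); print(p.round(1).tolist())
g=c["img"].max(2); u,v=p.mean(0).astype(int); s=g[v-35:v+35,u-40:u+40]<45
n,l,st_,ce=cv2.connectedComponentsWithStats(s.astype(np.uint8)); print([(a[4],(q+[u-40,v-35]).round(1).tolist()) for a,q in zip(st_[1:],ce[1:])])
E
```

```text
time_s: 15.92
tcp_pos: [0.5918, -0.3756, 0.1034]
eef_rot: [-180.0, 0.2, 168.1]
contact_force: [0.6, -0.2, 0.8]
gripper_width: 0.0698
gripper_force: 0.0
t 15.93 tcp [ 0.5918 -0.3756  0.1034] rot [-180.     0.2  168.1] w 0.0698 gf 0.0 F [ 0.6 -0.2  0.8] j6 [-17.  28.  -5.   0. -57. -85.]
(0.588, -0.3765, 0.003) xyz [0.12, -0.05, 3.34] rot [-0.0, 0.2, 0.1] rows 1.6
(0.588, -0.3765, 0.16) xyz [0.1, -0.05, -1.9] rot [-0.0, 0.2, 0.1] rows 0.9
[[317.2, 123.7], [317.2, 122.6]]
[(np.int32(42), [316.8, 123.8])]
```

```bash
python3 -m crank '[{"xyz":[0.12,-0.05,1.2],"delta_rot":[0,0,0],"claw":0.2},{"xyz":[0.12,-0.05,2.3],"delta_rot":[0,0,0],"claw":0.2},{"xyz":[0.12,-0.05,3.1],"delta_rot":[0,0,0],"claw":0.2},{"xyz":[0.12,-0.05,3.32],"delta_rot":[0,0,0],"claw":0.2},{"xyz":[0.12,-0.05,3.32],"delta_rot":[0,0,0],"claw":0.2},{"xyz":[0.12,-0.05,3.32],"delta_rot":[0,0,0],"claw":0.85},{"xyz":[0.12,-0.05,3.32],"delta_rot":[0,0,0],"claw":0.85},{"xyz":[0.12,-0.05,3.32],"delta_rot":[0,0,0],"claw":0.85},{"xyz":[0.12,-0.05,3.32],"delta_rot":[0,0,0],"claw":0.85},{"xyz":[0.12,-0.05,3.32],"delta_rot":[0,0,0],"claw":0.85},{"xyz":[0.12,-0.05,2.2],"delta_rot":[0,0,0],"claw":0.85},{"xyz":[0.12,-0.05,0.5],"delta_rot":[0,0,0],"claw":0.85},{"xyz":[0.12,-0.05,-1.2],"delta_rot":[0,0,0],"claw":0.85},{"xyz":[0.12,-0.05,-1.9],"delta_rot":[0,0,0],"claw":0.85},{"xyz":[0.12,-0.05,-1.9],"delta_rot":[0,0,0],"claw":0.85},{"xyz":[0.12,-0.05,-1.9],"delta_rot":[0,0,0],"claw":0.85}]' 40
python3 - <<'E'
from h import *
st(); a=jig(0,-.029,0)[:2]; plan((*a,.16,87.6),(*a,.092,87.6))
E
```

```text
time_s: 17.98
tcp_pos: [0.5854, -0.3756, 0.1557]
eef_rot: [179.9, -0.1, 168.0]
contact_force: [-0.3, 1.2, -2.6]
gripper_width: 0.0248
gripper_force: 39.5
t 17.98 tcp [ 0.5854 -0.3756  0.1557] rot [ 1.799e+02 -1.000e-01  1.680e+02] w 0.0248 gf 39.5 F [-0.3  1.2 -2.6] j6 [-17.  25.  -2.  -0. -63. -85.]
(np.float64(0.5857856060418531), np.float64(-0.0545745620728669), 0.16) xyz [2.21, 10.47, -0.13] rot [0.1, -0.1, -9.6] rows 5.1
(np.float64(0.5857856060418531), np.float64(-0.0545745620728669), 0.092) xyz [2.21, 10.47, 2.14] rot [0.1, -0.1, -9.6] rows 5.2
```

```bash
python3 -m crank '[{"xyz":[2.21,10.47,-0.15],"delta_rot":[0,0,-9.6],"claw":0.85},{"xyz":[2.21,10.47,-0.15],"delta_rot":[0,0,-9.6],"claw":0.85},{"xyz":[2.21,10.47,-0.15],"delta_rot":[0,0,-9.6],"claw":0.85},{"xyz":[2.21,10.47,-0.15],"delta_rot":[0,0,-9.6],"claw":0.85},{"xyz":[2.21,10.47,-0.15],"delta_rot":[0,0,-9.6],"claw":0.85},{"xyz":[2.21,10.47,-0.15],"delta_rot":[0,0,-9.6],"claw":0.85},{"xyz":[2.21,10.47,-0.15],"delta_rot":[0,0,-9.6],"claw":0.85},{"xyz":[2.21,10.47,0.6],"delta_rot":[0,0,-9.6],"claw":0.85},{"xyz":[2.21,10.47,1.4],"delta_rot":[0,0,-9.6],"claw":0.85},{"xyz":[2.21,10.47,2],"delta_rot":[0,0,-9.6],"claw":0.85},{"xyz":[2.21,10.47,2],"delta_rot":[0,0,-9.6],"claw":0.85},{"xyz":[2.21,10.47,2],"delta_rot":[0,0,-9.6],"claw":0.85}]'
python3 - <<'E'
from h import *
st(); a=jig(0,-.029,0)[:2]; plan((*a,.0735,87.6))
E
```

```text
time_s: 19.48
tcp_pos: [0.5869, -0.0562, 0.0978]
eef_rot: [-180.0, 0.0, 177.6]
contact_force: [0.5, 1.3, -0.9]
gripper_width: 0.0248
gripper_force: 39.5
t 19.48 tcp [ 0.5869 -0.0562  0.0978] rot [-180.     0.   177.6] w 0.0248 gf 39.5 F [ 0.5  1.3 -0.9] j6 [  14.   19.  -20.    0.  -51. -106.]
(np.float64(0.5857856060418531), np.float64(-0.0545745620728669), 0.0735) xyz [0.04, 0.05, 0.81] rot [-0.0, 0.0, -0.0] rows 0.4
```

```bash
python3 -m crank '[{"xyz":[0.04,0.03,0.4],"delta_rot":[0,0,0],"claw":0.85},{"xyz":[0.04,0.03,0.65],"delta_rot":[0,0,0],"claw":0.85},{"xyz":[0.04,0.03,0.8],"delta_rot":[0,0,0],"claw":0.85},{"xyz":[0.04,0.03,0.8],"delta_rot":[0,0,0],"claw":0.85},{"xyz":[0.04,0.03,0.8],"delta_rot":[0,0,0],"claw":0.85},{"xyz":[0.04,0.03,0.8],"delta_rot":[0,0,0],"claw":0.85}]'
python3 -m crank '[{"xyz":[0,0,0],"delta_rot":[0,0,0],"claw":0.58},{"xyz":[0,0,0],"delta_rot":[0,0,0],"claw":0.58},{"xyz":[0,0,0],"delta_rot":[0,0,0],"claw":0.58},{"xyz":[0,0,-1],"delta_rot":[0,0,0],"claw":0.58},{"xyz":[0,0,-2.5],"delta_rot":[0,0,0],"claw":0.58},{"xyz":[0,0,-4],"delta_rot":[0,0,0],"claw":0.3},{"xyz":[0,0,-4],"delta_rot":[0,0,0],"claw":0.2},{"xyz":[0,0,-4],"delta_rot":[0,0,0],"claw":0.2},{"xyz":[0,0,-4],"delta_rot":[0,0,0],"claw":0.2}]'
python3 - <<'E'
from h import *
st(); plan((.405,-.379,.2,94.6),(.405,-.379,.1,94.6))
t=cam("top"); save(t,"t5"); d=np.abs(t["img"].astype(int)-load("t4")["img"]).sum(2)[130:270,355:440]; print("changed tube-area px",(d>90).sum(), np.argwhere(d>90).mean(0)+[130,355])
d[20:60,38:62]=0;print("elsewhere",(d>90).sum(), np.argwhere(d>90).mean(0)+[130,355])
E
```

```text
time_s: 20.23
tcp_pos: [0.5857, -0.0541, 0.0739]
eef_rot: [180.0, 0.0, 177.6]
contact_force: [0.4, -0.1, -0.8]
gripper_width: 0.0248
gripper_force: 39.5
time_s: 21.35
tcp_pos: [0.5847, -0.0543, 0.1923]
eef_rot: [-180.0, -0.1, 177.6]
contact_force: [-0.2, 0.4, -0.3]
gripper_width: 0.0682
gripper_force: 0.0
t 21.35 tcp [ 0.5847 -0.0543  0.1923] rot [-1.800e+02 -1.000e-01  1.776e+02] w 0.0682 gf 0.0 F [-0.2  0.4 -0.3] j6 [  14.   14.  -13.   -0.  -63. -106.]
(0.405, -0.379, 0.2) xyz [5.54, -11.06, -0.24] rot [-0.0, -0.1, -7.0] rows 5.9
(0.405, -0.379, 0.1) xyz [5.53, -11.06, 3.09] rot [-0.0, -0.1, -7.0] rows 6.1
changed tube-area px 151 [155.15231788 378.86092715]
elsewhere 82 [143.04878049 357.26829268]
```

```bash
python3 -m crank '[{"xyz":[5.54,-11.06,-0.3],"delta_rot":[0,0,-7],"claw":0.4},{"xyz":[5.54,-11.06,-0.3],"delta_rot":[0,0,-7],"claw":0.4},{"xyz":[5.54,-11.06,-0.3],"delta_rot":[0,0,-7],"claw":0.4},{"xyz":[5.54,-11.06,-0.3],"delta_rot":[0,0,-7],"claw":0.4},{"xyz":[5.54,-11.06,-0.3],"delta_rot":[0,0,-7],"claw":0.4},{"xyz":[5.54,-11.06,-0.3],"delta_rot":[0,0,-7],"claw":0.4},{"xyz":[5.54,-11.06,-0.3],"delta_rot":[0,0,-7],"claw":0.4},{"xyz":[5.54,-11.06,-0.3],"delta_rot":[0,0,-7],"claw":0.4},{"xyz":[5.54,-11.06,1.5],"delta_rot":[0,0,-7],"claw":0.4},{"xyz":[5.54,-11.06,3.1],"delta_rot":[0,0,-7],"claw":0.4},{"xyz":[5.54,-11.06,3.1],"delta_rot":[0,0,-7],"claw":0.4},{"xyz":[5.54,-11.06,3.1],"delta_rot":[0,0,-7],"claw":0.4},{"xyz":[5.54,-11.06,3.1],"delta_rot":[0,0,-7],"claw":0.4}]'
python3 - <<'E'
from h import *
st(); c=cam("wrist"); save(c,"w5"); plan((.405,-.379,.003,94.6),(.405,-.379,.16,94.6))
p=proj(c,[[.405-.06,-.379-.0047,.025],[.405-.06,-.379-.0047,.0125]]); print(p.round(1).tolist())
g=c["img"].max(2); u,v=p.mean(0).astype(int); s=g[v-35:v+35,u-60:u+60]<45
n,l,st_,ce=cv2.connectedComponentsWithStats(s.astype(np.uint8)); print([(a[4],(q+[u-60,v-35]).round(1).tolist()) for a,q in zip(st_[1:],ce[1:])])
E
```

```text
time_s: 23.02
tcp_pos: [0.4073, -0.3792, 0.1028]
eef_rot: [-179.9, 0.2, -175.3]
contact_force: [0.1, -0.6, 0.9]
gripper_width: 0.0526
gripper_force: 0.0
t 23.02 tcp [ 0.4073 -0.3792  0.1028] rot [-179.9    0.2 -175.3] w 0.0526 gf 0.0 F [ 0.1 -0.6  0.9] j6 [-23.  16. -24.   0. -50. -63.]
(0.405, -0.379, 0.003) xyz [0.08, 0.02, 3.32] rot [-0.1, 0.2, 0.1] rows 1.6
(0.405, -0.379, 0.16) xyz [0.06, 0.01, -1.91] rot [-0.1, 0.2, 0.1] rows 0.9
[[320.3, 125.9], [320.2, 124.6]]
[(np.int32(39), [317.0, 124.6])]
```

```bash
python3 -m crank '[{"xyz":[0.08,-0.04,1.2],"delta_rot":[0,0,0],"claw":0.4},{"xyz":[0.08,-0.04,2.3],"delta_rot":[0,0,0],"claw":0.4},{"xyz":[0.08,-0.04,3.1],"delta_rot":[0,0,0],"claw":0.4},{"xyz":[0.08,-0.04,3.3],"delta_rot":[0,0,0],"claw":0.4},{"xyz":[0.08,-0.04,3.3],"delta_rot":[0,0,0],"claw":0.4},{"xyz":[0.08,-0.04,3.3],"delta_rot":[0,0,0],"claw":0.85},{"xyz":[0.08,-0.04,3.3],"delta_rot":[0,0,0],"claw":0.85},{"xyz":[0.08,-0.04,3.3],"delta_rot":[0,0,0],"claw":0.85},{"xyz":[0.08,-0.04,3.3],"delta_rot":[0,0,0],"claw":0.85},{"xyz":[0.08,-0.04,3.3],"delta_rot":[0,0,0],"claw":0.85},{"xyz":[0.08,-0.04,2.2],"delta_rot":[0,0,0],"claw":0.85},{"xyz":[0.08,-0.04,0.5],"delta_rot":[0,0,0],"claw":0.85},{"xyz":[0.08,-0.04,-1.2],"delta_rot":[0,0,0],"claw":0.85},{"xyz":[0.08,-0.04,-1.9],"delta_rot":[0,0,0],"claw":0.85},{"xyz":[0.08,-0.04,-1.9],"delta_rot":[0,0,0],"claw":0.85},{"xyz":[0.08,-0.04,-1.9],"delta_rot":[0,0,0],"claw":0.85}]' 40
python3 - <<'E'
from h import *
st(); a=jig(0,-.087,0)[:2]; plan((*a,.16,87.6),(*a,.092,87.6))
E
```

```text
time_s: 25.08
tcp_pos: [0.4025, -0.3796, 0.1561]
eef_rot: [179.9, -0.1, -175.4]
contact_force: [-0.2, 0.6, -1.9]
gripper_width: 0.025
gripper_force: 39.8
t 25.07 tcp [ 0.4025 -0.3796  0.1561] rot [ 1.799e+02 -1.000e-01 -1.754e+02] w 0.025 gf 39.8 F [-0.2  0.6 -1.9] j6 [-23.  13. -20.  -0. -57. -62.]
(np.float64(0.5833568181255596), np.float64(-0.11252368621860068), 0.16) xyz [-6.72, 8.39, -0.13] rot [0.1, -0.1, 7.0] rows 5.2
(np.float64(0.5833568181255596), np.float64(-0.11252368621860068), 0.092) xyz [-6.73, 8.39, 2.14] rot [0.1, -0.1, 7.0] rows 5.3
```

```bash
python3 -m crank '[{"xyz":[-6.72,8.39,-0.15],"delta_rot":[0,0,7],"claw":0.85},{"xyz":[-6.72,8.39,-0.15],"delta_rot":[0,0,7],"claw":0.85},{"xyz":[-6.72,8.39,-0.15],"delta_rot":[0,0,7],"claw":0.85},{"xyz":[-6.72,8.39,-0.15],"delta_rot":[0,0,7],"claw":0.85},{"xyz":[-6.72,8.39,-0.15],"delta_rot":[0,0,7],"claw":0.85},{"xyz":[-6.72,8.39,-0.15],"delta_rot":[0,0,7],"claw":0.85},{"xyz":[-6.72,8.39,-0.15],"delta_rot":[0,0,7],"claw":0.85},{"xyz":[-6.72,8.39,0.6],"delta_rot":[0,0,7],"claw":0.85},{"xyz":[-6.72,8.39,1.4],"delta_rot":[0,0,7],"claw":0.85},{"xyz":[-6.72,8.39,2],"delta_rot":[0,0,7],"claw":0.85},{"xyz":[-6.72,8.39,2],"delta_rot":[0,0,7],"claw":0.85},{"xyz":[-6.72,8.39,2],"delta_rot":[0,0,7],"claw":0.85}]'
python3 - <<'E'
from h import *
st(); a=jig(0,-.087,0)[:2]; plan((*a,.0735,87.6))
E
```

```text
time_s: 26.58
tcp_pos: [0.5838, -0.114, 0.098]
eef_rot: [-180.0, 0.0, 177.6]
contact_force: [-0.1, 0.1, -1.4]
gripper_width: 0.0249
gripper_force: 39.8
t 26.57 tcp [ 0.5838 -0.114   0.098 ] rot [-180.     0.   177.6] w 0.0249 gf 39.8 F [-0.1  0.1 -1.4] j6 [   8.   20.  -19.    0.  -51. -100.]
(np.float64(0.5833568181255596), np.float64(-0.11252368621860068), 0.0735) xyz [0.02, 0.05, 0.82] rot [-0.0, 0.0, -0.0] rows 0.4
```

```bash
python3 -m crank '[{"xyz":[0.02,0.03,0.4],"delta_rot":[0,0,0],"claw":0.85},{"xyz":[0.02,0.03,0.65],"delta_rot":[0,0,0],"claw":0.85},{"xyz":[0.02,0.03,0.8],"delta_rot":[0,0,0],"claw":0.85},{"xyz":[0.02,0.03,0.8],"delta_rot":[0,0,0],"claw":0.85},{"xyz":[0.02,0.03,0.8],"delta_rot":[0,0,0],"claw":0.85},{"xyz":[0.02,0.03,0.8],"delta_rot":[0,0,0],"claw":0.85}]'
python3 -m crank '[{"xyz":[0,0,0],"delta_rot":[0,0,0],"claw":0.58},{"xyz":[0,0,0],"delta_rot":[0,0,0],"claw":0.58},{"xyz":[0,0,0],"delta_rot":[0,0,0],"claw":0.58},{"xyz":[0,0,-1],"delta_rot":[0,0,0],"claw":0.58},{"xyz":[0,0,-2.5],"delta_rot":[0,0,0],"claw":0.58},{"xyz":[0,0,-4],"delta_rot":[0,0,0],"claw":0.3},{"xyz":[0,0,-6],"delta_rot":[0,0,0],"claw":0},{"xyz":[3,2,-8],"delta_rot":[0,0,0],"claw":0},{"xyz":[5,3,-8],"delta_rot":[0,0,0],"claw":0},{"xyz":[6.1,3.5,-8],"delta_rot":[0,0,0],"claw":0},{"xyz":[6.1,3.5,-8],"delta_rot":[0,0,0],"claw":0},{"xyz":[6.1,3.5,-8],"delta_rot":[0,0,0],"claw":0},{"xyz":[6.1,3.5,-8],"delta_rot":[0,0,0],"claw":0}]'
python3 - <<'E'
from h import *
st(); c=cam("wrist"); save(c,"w6"); cv2.imwrite("pics/w6v.png",cv2.resize(c["img"],(800,500)))
E
```

```text
time_s: 27.32
tcp_pos: [0.5837, -0.1121, 0.0738]
eef_rot: [180.0, 0.0, 177.6]
contact_force: [-0.2, -0.5, -1.9]
gripper_width: 0.0246
gripper_force: 39.8
time_s: 28.95
tcp_pos: [0.4052, 0.0005, 0.3138]
eef_rot: [180.0, 0.1, 177.7]
contact_force: [1.1, -0.4, -0.1]
gripper_width: 0.0878
gripper_force: 0.0
t 28.95 tcp [0.4052 0.0005 0.3138] rot [1.800e+02 1.000e-01 1.777e+02] w 0.0878 gf 0.0 F [ 1.1 -0.4 -0.1] j6 [  28.   -9.  -22.    0.  -77. -121.]
```

View pics/w6v.png

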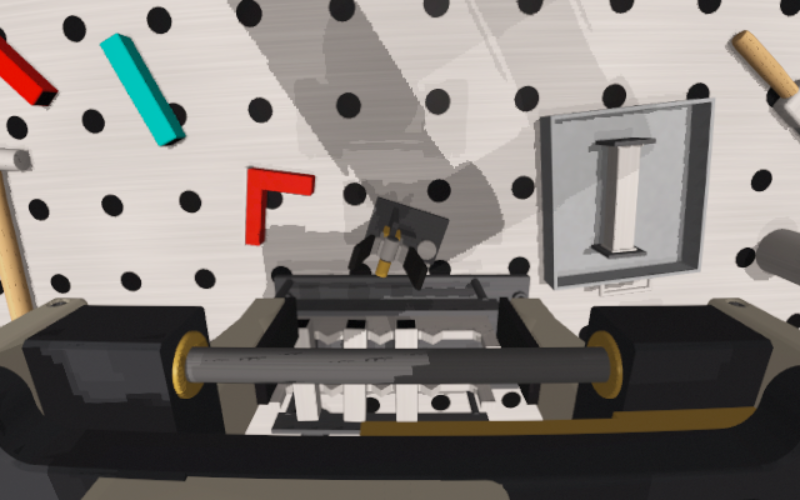

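The wrist view shows the spacer flat in the tray at (622,195) and tubes in bays 1–3 at (305,370), (353,370) and (405,370). I make one composite close-up of the clamp and the gate grip.

```bash
python3 - <<'E'
from h import *
c=load("w6"); crop(c,"a",270,145,370,235,4); crop(load("w1"),"b",540,185,640,235,4); crop(load("t2"),"d",155,90,255,190,4)
a,b,d=[cv2.imread(f"pics/{k}.png") for k in "abd"]
C=np.zeros((600,800,3),np.uint8); C[:360,:400]=a; C[370:570,:400]=b; C[:400,400:]=d
cv2.imwrite("pics/comp.png",C)
E
```

```text
(no output)
```

View pics/comp.png

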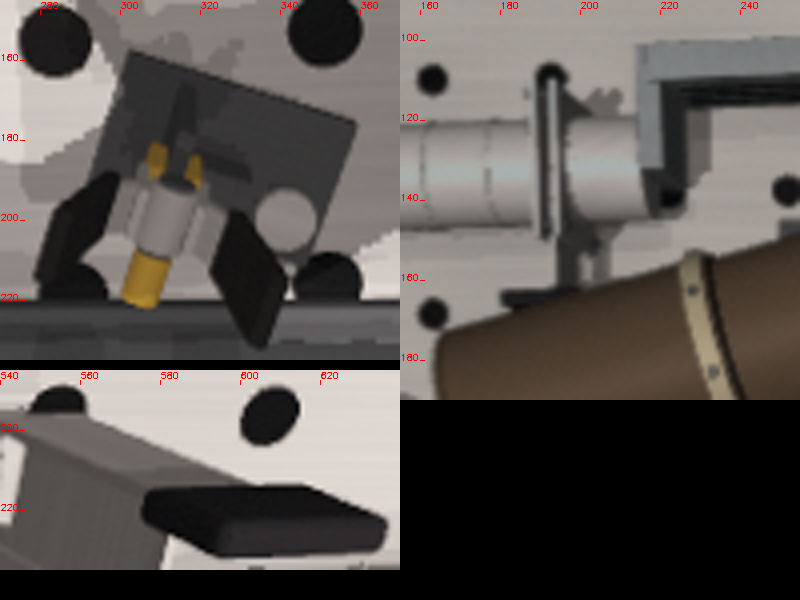

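The composite shows the clamp's handle tops near (281,206) and (339,224) in w6, with the barrel at (312,199). The gate grip is the dark box at about (577–637, 213–231) in w1. I fit both.

```bash
python3 - <<'E'
from h import *
from scipy.optimize import minimize
c=load("w6"); c1=load("w1")
a=w(c,np.array([(277,315),(44,243)])/4+[270,145],.165); b=w(c1,np.array([(512,135),(322,65)])/3.3+[235,60],.165)
for k in (a,b): print("handles",k[:,:2].round(4).tolist(),"mid",k.mean(0)[:2].round(4),"gap",np.linalg.norm(k[0]-k[1]).round(4),"az",np.degrees(np.arctan2(*(k[0]-k[1])[1::-1])).round(1))
print("barrel",w(c,[np.array([168,212])/4+[270,145]],.107),w(c1,[np.array([402,100])/3.3+[235,60]],.107))
f=w(c,np.array([(130,50),(357,123)])/4+[270,145],.008);print("foot near edge",f[:,:2].round(4).tolist())
def mask(c,roi,th):
    x0,y0,x1,y1=roi; m=np.zeros((400,640),np.uint8); m[y0:y1,x0:x1]=c["img"][y0:y1,x0:x1].max(2)<th
    n,l,s,ce=cv2.connectedComponentsWithStats(m); k=1+s[1:,4].argmax(); print("blob",s[k].tolist(),ce[k].round(1)); return (l==k).astype(np.uint8)
M=[(c1,mask(c1,(560,203,640,236),60)),(load("t1"),mask(load("t1"),(172,158,208,172),50))]
def hull(c,v):
    B=np.array([[i,j,k] for i in(-.007,.007) for j in(-.03,.03) for k in(-.018,.018)])
    q=proj(c,R.from_euler("z",v[2],degrees=True).apply(B)+[v[0],v[1],.138])
    m=np.zeros((1600,2560),np.uint8); cv2.fillConvexPoly(m,cv2.convexHull(((q+.5)*4).round().astype(np.int32)),1); return cv2.resize(m.astype(np.float32),(640,400),interpolation=cv2.INTER_AREA)
def cost(v,S=M): return sum(np.abs(hull(c,v)-m).sum()/m.sum() for c,m in S)
for S in (M,M[:1],M[1:]):
    best=min((minimize(cost,[x,y,0],args=(S,),method="Nelder-Mead",options=dict(initial_simplex=[[x,y,0],[x+.01,y,0],[x,y+.01,0],[x,y,5]])) for x in(.56,.58,.6) for y in(.3,.32)),key=lambda o:o.fun)
    print("gate",best.x.round(4),round(best.fun,3))
E
```

```text
handles [[0.4477, 0.0199], [0.4257, -0.0387]] mid [ 0.4367 -0.0094] gap 0.0626 az 69.4
handles [[0.4484, 0.0207], [0.4278, -0.039]] mid [ 0.4381 -0.0092] gap 0.0632 az 71.0
barrel [[ 0.4364395  -0.00868066  0.107     ]] [[ 0.43624769 -0.00735241  0.107     ]]
foot near edge [[0.4041, -0.0228], [0.4349, 0.0602]]
blob [575, 214, 61, 18, 873] [604.7 222.2]
blob [181, 158, 21, 13, 124] [192.2 164.5]
gate [ 0.5955  0.3211 -2.7079] 0.702
gate [ 0.5945  0.3199 -3.4031] 0.206
gate [ 0.5959  0.3201 -0.1091] 0.449
```

Both estimates agree between views: pivot at about (0.437, -0.009) with az 70°, gate grip at about (0.595, 0.320) with yaw -2.7°. I refine the tab position and plan the clamp grasp.

```bash
python3 - <<'E'
from h import *
c=load("w3"); e=w(c,np.array([(718,247),(695,345)])*.8,.085); print("tab inner edge",e[:,:2].round(4).tolist(), "pred",jig(-.025,.167,.085).round(4),jig(.025,.167,.085).round(4))
st(); plan((.437,-.009,.2,70),(.437,-.009,.134,70),(.437,-.009,.23,70))
E
```

```text
tab inner edge [[0.5663, 0.1465], [0.6162, 0.1451]] pred [0.569  0.1423 0.085 ] [0.619  0.1402 0.085 ]
t 29.0 tcp [4.053e-01 3.000e-04 3.135e-01] rot [-180.     0.   177.6] w 0.0877 gf 0.0 F [ 0.9 -0.2 -0. ] j6 [  28.   -9.  -22.    0.  -77. -121.]
(0.437, -0.009, 0.2) xyz [-1.07, -0.26, 3.78] rot [-0.0, 0.0, 17.6] rows 1.9
(0.437, -0.009, 0.134) xyz [-1.07, -0.26, 5.98] rot [-0.0, 0.0, 17.6] rows 2.9
(0.437, -0.009, 0.23) xyz [-1.07, -0.26, 2.78] rot [-0.0, 0.0, 17.6] rows 1.6
```

```bash
python3 -m crank '[{"xyz":[-1.07,-0.26,2],"delta_rot":[0,0,10],"claw":0},{"xyz":[-1.07,-0.26,3.8],"delta_rot":[0,0,17.6],"claw":0},{"xyz":[-1.07,-0.26,3.8],"delta_rot":[0,0,17.6],"claw":0},{"xyz":[-1.07,-0.26,3.8],"delta_rot":[0,0,17.6],"claw":0},{"xyz":[-1.07,-0.26,3.8],"delta_rot":[0,0,17.6],"claw":0},{"xyz":[-1.07,-0.26,4.6],"delta_rot":[0,0,17.6],"claw":0},{"xyz":[-1.07,-0.26,5.4],"delta_rot":[0,0,17.6],"claw":0},{"xyz":[-1.07,-0.26,5.95],"delta_rot":[0,0,17.6],"claw":0},{"xyz":[-1.07,-0.26,5.95],"delta_rot":[0,0,17.6],"claw":0},{"xyz":[-1.07,-0.26,5.95],"delta_rot":[0,0,17.6],"claw":0.3},{"xyz":[-1.07,-0.26,5.95],"delta_rot":[0,0,17.6],"claw":0.4},{"xyz":[-1.07,-0.26,5.95],"delta_rot":[0,0,17.6],"claw":0.6},{"xyz":[-1.07,-0.26,5.95],"delta_rot":[0,0,17.6],"claw":0.6},{"xyz":[-1.07,-0.26,5.95],"delta_rot":[0,0,17.6],"claw":0.6},{"xyz":[-1.07,-0.26,5.95],"delta_rot":[0,0,17.6],"claw":0.6},{"xyz":[-1.07,-0.26,5.95],"delta_rot":[0,0,17.6],"claw":0.6}]' 35
python3 - <<'E'
from h import *
st()
E
```

```text
time_s: 31.0
tcp_pos: [0.4367, -0.0088, 0.135]
eef_rot: [-180.0, -0.0, 160.0]
contact_force: [-0.5, 0.0, -1.6]
gripper_width: 0.0395
gripper_force: 35.0
t 31.0 tcp [ 0.4367 -0.0088  0.135 ] rot [-180.   -0.  160.] w 0.0395 gf 35.0 F [-0.5  0.  -1.6] j6 [  25.    3.  -36.   -0.  -52. -135.]
```

```bash
python3 -m crank '[{"xyz":[0,0,-0.5],"delta_rot":[0,0,0],"claw":0.6},{"xyz":[0,0,-1.2],"delta_rot":[0,0,0],"claw":0.6},{"xyz":[0,0,-2.2],"delta_rot":[0,0,0],"claw":0.6},{"xyz":[0,0,-3.2],"delta_rot":[0,0,0],"claw":0.6},{"xyz":[0,0,-3.4],"delta_rot":[0,0,0],"claw":0.6},{"xyz":[0,0,-3.4],"delta_rot":[0,0,0],"claw":0.6},{"xyz":[0,0,-3.4],"delta_rot":[0,0,0],"claw":0.6}]'
python3 - <<'E'
from h import *
t=load("t1"); print("tab top cam",w(t,[(250,158.5),(248.7,176.7)],.085).round(4).tolist())
st(); plan((.592,.1455,.235,87.6),(.592,.1455,.17,87.6),(.592,.1455,.135,87.6))
E
```

```text
time_s: 31.88
tcp_pos: [0.436, -0.0089, 0.2359]
eef_rot: [-179.9, -0.1, 160.0]
contact_force: [-0.1, -1.1, -2.8]
gripper_width: 0.0395
gripper_force: 35.0
tab top cam [[0.619, 0.1454, 0.085], [0.5603, 0.1501, 0.085]]
t 31.88 tcp [ 0.436  -0.0089  0.2359] rot [-1.799e+02 -1.000e-01  1.600e+02] w 0.0395 gf 35.0 F [-0.1 -1.1 -2.8] j6 [  25.   -3.  -27.   -0.  -67. -135.]
(0.592, 0.1455, 0.235) xyz [-3.13, 6.62, 0.02] rot [-0.0, -0.1, -17.6] rows 3.5
(0.592, 0.1455, 0.17) xyz [-3.13, 6.62, 2.18] rot [-0.0, -0.1, -17.6] rows 3.7
(0.592, 0.1455, 0.135) xyz [-3.13, 6.62, 3.35] rot [-0.0, -0.1, -17.6] rows 3.9
```

```bash
python3 -m crank '[{"xyz":[-1,2.2,0],"delta_rot":[0,0,-9],"claw":0.6},{"xyz":[-2,4.4,0],"delta_rot":[0,0,-17.6],"claw":0.6},{"xyz":[-3.13,6.64,0],"delta_rot":[0,0,-17.6],"claw":0.6},{"xyz":[-3.13,6.64,0],"delta_rot":[0,0,-17.6],"claw":0.6},{"xyz":[-3.13,6.64,0],"delta_rot":[0,0,-17.6],"claw":0.6},{"xyz":[-3.13,6.64,1],"delta_rot":[0,0,-17.6],"claw":0.6},{"xyz":[-3.13,6.64,1],"delta_rot":[0,0,-17.6],"claw":0.6},{"xyz":[-3.13,6.64,1],"delta_rot":[0,0,-17.6],"claw":0.6}]'
python3 - <<'E'
from h import *
st(); c=cam("wrist"); save(c,"w7"); plan((.592,.1465,.135,87.6))
s=cam("scene"); save(s,"s7")
C=np.zeros((600,800,3),np.uint8)
crop(c,"a",200,80,440,280,2.5); crop(s,"b",320,120,420,220,2.0); crop(s,"b",330,110,420,210,2.2)
C[:500,:600]=cv2.imread("pics/a.png"); b=cv2.imread("pics/b.png"); C[:b.shape[0],600:600+b.shape[1]]=b[:,:200]; cv2.imwrite("pics/comp2.png",C)
print(proj(c,[jig(-.025,.167,.085),jig(-.025,.173,.085),jig(.025,.167,.085)]).round(1).tolist())
E
```

```text
time_s: 32.88
tcp_pos: [0.593, 0.1459, 0.2078]
eef_rot: [-180.0, 0.0, 177.6]
contact_force: [0.9, -0.3, -0.5]
gripper_width: 0.0396
gripper_force: 35.0
t 32.88 tcp [0.593  0.1459 0.2078] rot [-180.     0.   177.6] w 0.0396 gf 35.0 F [ 0.9 -0.3 -0.5] j6 [  32.   15.   -9.    0.  -65. -125.]
(0.592, 0.1465, 0.135) xyz [0.05, 0.01, 2.44] rot [0.0, 0.1, 0.0] rows 1.2
[[313.9, 166.2], [320.6, 166.2], [314.1, 218.7]]
```

View pics/comp2.png

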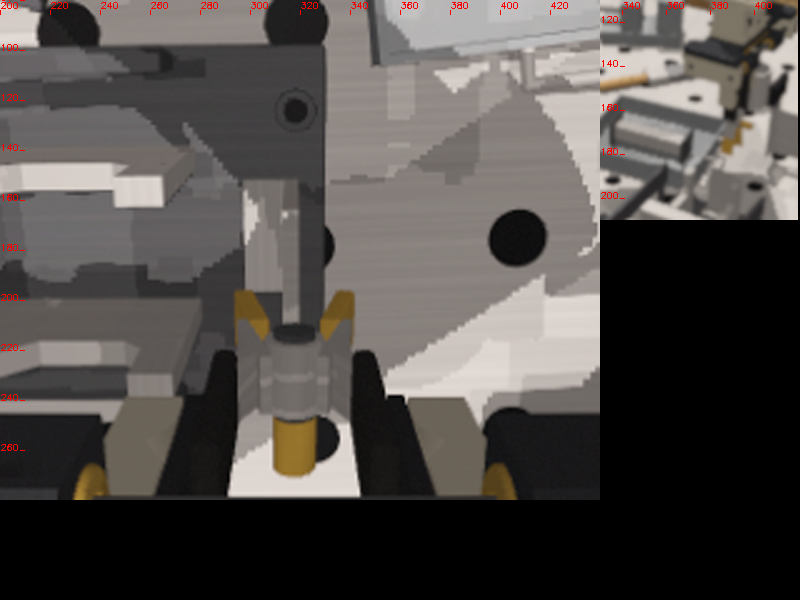

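The clamp barrel is at (317.6, 230) and the tab edge is centred at about 316.6 px, so it is lined up to within 1 mm. I lower it and release.

```bash
python3 -m crank '[{"xyz":[0,-0.03,0.8],"delta_rot":[0,0,0],"claw":0.6},{"xyz":[0,-0.03,1.4],"delta_rot":[0,0,0],"claw":0.6},{"xyz":[0,-0.03,2],"delta_rot":[0,0,0],"claw":0.6},{"xyz":[0,-0.03,2.35],"delta_rot":[0,0,0],"claw":0.6},{"xyz":[0,-0.03,2.35],"delta_rot":[0,0,0],"claw":0.6},{"xyz":[0,-0.03,2.35],"delta_rot":[0,0,0],"claw":0.6}]'
python3 -m crank '[{"xyz":[0,0,0],"delta_rot":[0,0,0],"claw":0.5},{"xyz":[0,0,0],"delta_rot":[0,0,0],"claw":0.4},{"xyz":[0,0,0],"delta_rot":[0,0,0],"claw":0.3},{"xyz":[0,0,0],"delta_rot":[0,0,0],"claw":0.15},{"xyz":[0,0,0],"delta_rot":[0,0,0],"claw":0},{"xyz":[0,0,0],"delta_rot":[0,0,0],"claw":0},{"xyz":[0,0,0],"delta_rot":[0,0,0],"claw":0}]'
```

```text
time_s: 33.72
tcp_pos: [0.5935, 0.1456, 0.1376]
eef_rot: [180.0, 0.1, 177.6]
contact_force: [0.5, 0.4, -1.6]
gripper_width: 0.0396
gripper_force: 35.0
time_s: 34.6
tcp_pos: [0.5931, 0.1456, 0.1368]
eef_rot: [180.0, 0.0, 177.6]
contact_force: [0.4, -1.1, -0.4]
gripper_width: 0.0873
gripper_force: 0.0
```

```bash
python3 -m crank '[{"xyz":[0,0,-1],"delta_rot":[0,0,0],"claw":0},{"xyz":[0,0,-2.5],"delta_rot":[0,0,0],"claw":0},{"xyz":[0,0,-4],"delta_rot":[0,0,0],"claw":0},{"xyz":[0,0,-4.5],"delta_rot":[0,0,0],"claw":0},{"xyz":[0,0,-4.5],"delta_rot":[0,0,0],"claw":0},{"xyz":[0,0,-4.5],"delta_rot":[0,0,0],"claw":0}]'
python3 - <<'E'
from h import *
st(); plan((.595,.32,.25,87.4),(.595,.32,.121,87.4))
c=cam("wrist"); save(c,"w8"); t=load("w7")
# clamp copper stud/barrel colour: report copper blob
h=cv2.cvtColor(c["img"],cv2.COLOR_BGR2HSV); m=cv2.inRange(h,(12,120,80),(28,255,255)); n,l,s,ce=cv2.connectedComponentsWithStats(m)
print([(s[k,4],ce[k].round(0).tolist()) for k in range(1,n) if s[k,4]>15]); print(proj(c,[[.593,.1456,.107]]))
E
```

```text
time_s: 35.35
tcp_pos: [0.5922, 0.1453, 0.2698]
eef_rot: [-180.0, -0.1, 177.6]
contact_force: [0.5, -0.2, -0.9]
gripper_width: 0.0877
gripper_force: 0.0
t 35.35 tcp [0.5922 0.1453 0.2698] rot [-1.800e+02 -1.000e-01  1.776e+02] w 0.0877 gf 0.0 F [ 0.5 -0.2 -0.9] j6 [  32.   13.   -4.   -0.  -73. -124.]
(0.595, 0.32, 0.25) xyz [0.15, 5.82, 0.66] rot [-0.0, -0.1, 0.2] rows 2.8
(0.595, 0.32, 0.121) xyz [0.14, 5.83, 4.96] rot [-0.0, -0.1, 0.2] rows 3.7
[(np.int32(27), [311.0, 169.0]), (np.int32(30), [322.0, 169.0]), (np.int32(162), [317.0, 202.0]), (np.int32(721), [148.0, 291.0]), (np.int32(683), [487.0, 292.0]), (np.int32(3790), [459.0, 339.0])]
[[319.2499499  182.40907712]]
```

The copper jaws have closed from a wide gape to 11 px apart about the tab, so the clamp stands on it. Now the gate.

```bash
python3 -m crank '[{"xyz":[0.14,2,0.3],"delta_rot":[0,0,0],"claw":0},{"xyz":[0.14,4,0.5],"delta_rot":[0,0,0],"claw":0},{"xyz":[0.14,5.83,0.6],"delta_rot":[0,0,0.2],"claw":0},{"xyz":[0.14,5.83,0.6],"delta_rot":[0,0,0.2],"claw":0},{"xyz":[0.14,5.83,0.6],"delta_rot":[0,0,0.2],"claw":0},{"xyz":[0.14,5.83,1.6],"delta_rot":[0,0,0.2],"claw":0},{"xyz":[0.14,5.83,2.6],"delta_rot":[0,0,0.2],"claw":0},{"xyz":[0.14,5.83,2.6],"delta_rot":[0,0,0.2],"claw":0},{"xyz":[0.14,5.83,2.6],"delta_rot":[0,0,0.2],"claw":0}]'
python3 - <<'E'
from h import *
st(); plan((.595,.32,.121,87.4)); c=cam("wrist"); save(c,"w9"); crop(c,"w9c",220,60,480,260,3)
print(proj(c,[[.588,.29,.156],[.588,.35,.156],[.602,.29,.156],[.602,.35,.156]]).round(0).tolist())
E
```

```text
time_s: 36.52
tcp_pos: [0.5968, 0.3198, 0.195]
eef_rot: [180.0, 0.1, 177.4]
contact_force: [0.5, 0.1, 0.1]
gripper_width: 0.0873
gripper_force: 0.0
t 36.52 tcp [0.5968 0.3198 0.195 ] rot [1.800e+02 1.000e-01 1.774e+02] w 0.0873 gf 0.0 F [0.5 0.1 0.1] j6 [  45.   22.   -2.    0.  -66. -137.]
(0.595, 0.32, 0.121) xyz [0.06, 0.0, 2.47] rot [0.0, 0.1, -0.0] rows 1.2
[[274.0, 216.0], [365.0, 212.0], [275.0, 235.0], [365.0, 232.0]]
```

View pics/w9c.png

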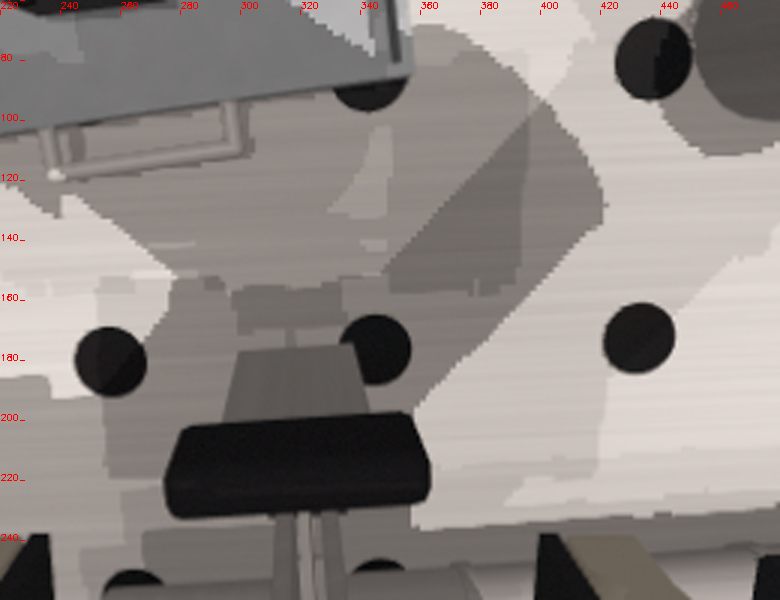

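The grip's top face is at px x 275–363 with its far edge at about row 230, matching the prediction within 2 mm. I descend and grip it across y.

```bash
python3 -m crank '[{"xyz":[0.1,0,0.8],"delta_rot":[0,0,1.4],"claw":0},{"xyz":[0.1,0,1.6],"delta_rot":[0,0,1.4],"claw":0},{"xyz":[0.1,0,2.3],"delta_rot":[0,0,1.4],"claw":0},{"xyz":[0.1,0,2.47],"delta_rot":[0,0,1.4],"claw":0},{"xyz":[0.1,0,2.47],"delta_rot":[0,0,1.4],"claw":0},{"xyz":[0.1,0,2.47],"delta_rot":[0,0,1.4],"claw":0.5},{"xyz":[0.1,0,2.47],"delta_rot":[0,0,1.4],"claw":0.5},{"xyz":[0.1,0,2.47],"delta_rot":[0,0,1.4],"claw":0.5},{"xyz":[0.1,0,2.47],"delta_rot":[0,0,1.4],"claw":0.5}]' 55
python3 -m crank '[{"xyz":[-0.05,0,0],"delta_rot":[0,0,0],"claw":0.5},{"xyz":[-0.1,0,0],"delta_rot":[0,0,0],"claw":0.5},{"xyz":[-0.13,0,0],"delta_rot":[0,0,0],"claw":0.5},{"xyz":[-0.13,0,0],"delta_rot":[0,0,0],"claw":0.5}]'
```

```text
time_s: 37.7
tcp_pos: [0.5931, 0.3207, 0.1199]
eef_rot: [180.0, 0.0, 176.0]
contact_force: [-0.8, -0.2, 1.9]
gripper_width: 0.0598
gripper_force: 55.0
time_s: 38.2
tcp_pos: [0.5953, 0.3206, 0.1198]
eef_rot: [180.0, -0.1, 176.0]
contact_force: [-9.3, 2.0, 6.9]
gripper_width: 0.0596
gripper_force: 55.0
```

```bash
python3 -m crank '[{"xyz":[-0.06,0,0],"delta_rot":[0,0,0],"claw":0.5},{"xyz":[-0.12,0,0],"delta_rot":[0,0,0],"claw":0.5},{"xyz":[-0.12,0,0],"delta_rot":[0,0,0],"claw":0.5},{"xyz":[-0.12,0,0],"delta_rot":[0,0,0],"claw":0.5}]'
python3 -m crank '[{"xyz":[-0.06,0,0],"delta_rot":[0,0,0],"claw":0.5},{"xyz":[-0.12,0,0],"delta_rot":[0,0,0],"claw":0.5},{"xyz":[-0.12,0,0],"delta_rot":[0,0,0],"claw":0.5},{"xyz":[-0.12,0,0],"delta_rot":[0,0,0],"claw":0.5}]'
```

```text
time_s: 38.7
tcp_pos: [0.599, 0.3208, 0.1199]
eef_rot: [180.0, -0.1, 176.1]
contact_force: [-8.0, 2.4, 6.4]
gripper_width: 0.0604
gripper_force: 55.0
time_s: 39.2
tcp_pos: [0.6021, 0.3208, 0.1199]
eef_rot: [180.0, -0.1, 176.1]
contact_force: [-11.3, 3.8, 7.4]
gripper_width: 0.0603
gripper_force: 55.0
```

Still sliding at the friction level; I keep pushing in small steps until the stop shows.

```bash
python3 -m crank '[{"xyz":[-0.05,0,0],"delta_rot":[0,0,0],"claw":0.5},{"xyz":[-0.1,0,0],"delta_rot":[0,0,0],"claw":0.5},{"xyz":[-0.1,0,0],"delta_rot":[0,0,0],"claw":0.5},{"xyz":[-0.1,0,0],"delta_rot":[0,0,0],"claw":0.5}]'
python3 -m crank '[{"xyz":[-0.05,0,0],"delta_rot":[0,0,0],"claw":0.5},{"xyz":[-0.1,0,0],"delta_rot":[0,0,0],"claw":0.5},{"xyz":[-0.1,0,0],"delta_rot":[0,0,0],"claw":0.5},{"xyz":[-0.1,0,0],"delta_rot":[0,0,0],"claw":0.5}]'
```

```text
time_s: 39.7
tcp_pos: [0.6022, 0.3207, 0.1198]
eef_rot: [-180.0, -0.4, 176.1]
contact_force: [-25.1, 5.9, 13.7]
gripper_width: 0.06
gripper_force: 55.0
time_s: 40.2
tcp_pos: [0.6023, 0.3207, 0.1198]
eef_rot: [-180.0, -0.6, 176.1]
contact_force: [-38.9, 7.0, 21.5]
gripper_width: 0.0599
gripper_force: 55.0
```

The stop shows as a force rise at TCP x = 0.6022, which is the shut position (gate had been about 9 mm open). I pull to about x = 0.5623.

```bash
python3 -m crank '[{"xyz":[0.2,0,0],"delta_rot":[0,0,0],"claw":0.5},{"xyz":[0.4,0,0],"delta_rot":[0,0,0],"claw":0.5},{"xyz":[0.6,0,0],"delta_rot":[0,0,0],"claw":0.5},{"xyz":[0.8,0,0],"delta_rot":[0,0,0],"claw":0.5},{"xyz":[1,0,0],"delta_rot":[0,0,0],"claw":0.5},{"xyz":[1.2,0,0],"delta_rot":[0,0,0],"claw":0.5},{"xyz":[1.4,0,0],"delta_rot":[0,0,0],"claw":0.5},{"xyz":[1.5,0,0],"delta_rot":[0,0,0],"claw":0.5},{"xyz":[1.5,0,0],"delta_rot":[0,0,0],"claw":0.5},{"xyz":[1.5,0,0],"delta_rot":[0,0,0],"claw":0.5}]'
```

```text
time_s: 41.45
tcp_pos: [0.5671, 0.3201, 0.1199]
eef_rot: [-179.9, 0.1, 176.0]
contact_force: [6.9, -10.0, -0.2]
gripper_width: 0.0598
gripper_force: 55.0
```

```bash
python3 -m crank '[{"xyz":[0.08,-0.1,0],"delta_rot":[0,0,0],"claw":0.5},{"xyz":[0.16,-0.1,0],"delta_rot":[0,0,0],"claw":0.5},{"xyz":[0.16,-0.1,0],"delta_rot":[0,0,0],"claw":0.5},{"xyz":[0.16,-0.1,0],"delta_rot":[0,0,0],"claw":0.5}]'
```

```text
time_s: 41.95
tcp_pos: [0.5626, 0.32, 0.1199]
eef_rot: [179.9, 0.2, 176.0]
contact_force: [9.5, 0.4, -2.5]
gripper_width: 0.06
gripper_force: 55.0
```

Opened 39.6 mm. Now I release, retreat upwards and check everything.

```bash
python3 -m crank '[{"xyz":[-0.05,0,0],"delta_rot":[0,0,0],"claw":0.5},{"xyz":[-0.05,0,0],"delta_rot":[0,0,0],"claw":0},{"xyz":[-0.05,0,0],"delta_rot":[0,0,0],"claw":0},{"xyz":[-0.05,0,0],"delta_rot":[0,0,0],"claw":0},{"xyz":[-0.05,0,0],"delta_rot":[0,0,0],"claw":0},{"xyz":[-0.05,0,-1],"delta_rot":[0,0,0],"claw":0},{"xyz":[-0.05,0,-2.5],"delta_rot":[0,0,0],"claw":0},{"xyz":[-0.05,0,-4],"delta_rot":[0,0,0],"claw":0},{"xyz":[-0.05,0,-6],"delta_rot":[0,0,0],"claw":0},{"xyz":[4,0,-7],"delta_rot":[0,0,0],"claw":0},{"xyz":[4,-3,-7],"delta_rot":[0,0,0],"claw":0},{"xyz":[4,-5,-7],"delta_rot":[0,0,0],"claw":0},{"xyz":[4,-7,-7],"delta_rot":[0,0,0],"claw":0},{"xyz":[4,-7,-7],"delta_rot":[0,0,0],"claw":0},{"xyz":[4,-7,-7],"delta_rot":[0,0,0],"claw":0}]'
python3 - <<'E'
from h import *
st(); c=cam("wrist"); save(c,"w10"); s=cam("scene"); save(s,"s10"); t=cam("top"); save(t,"t10")
# numeric checks: gate grip blob in top before/after; clamp jaws and tubes' dark near ends in the wrist view
h=cv2.cvtColor(c["img"],cv2.COLOR_BGR2HSV); m=cv2.inRange(h,(12,120,80),(28,255,255)); n,l,q,ce=cv2.connectedComponentsWithStats(m)
print("copper",[(q[k,4],ce[k].round(0).tolist()) for k in range(1,n) if q[k,4]>10],"pivot pred",proj(c,[[.593,.1456,.107],[.593,.1456,.07]]).round(0).tolist())
print("grip pred top",proj(t,[[.5545,.32,.156]]),"tcp->grip",w(t,[proj(t,[[.5545,.32,.156]])[0]],.156).round(3))
C=np.zeros((600,800,3),np.uint8); C[:500]=cv2.resize(c["img"],(800,500)); C[350:600,480:800]=0
x=cv2.resize(s["img"][120:245,300:460],None,fx=2,fy=2,interpolation=cv2.INTER_CUBIC); C[350:600,480:800]=x; cv2.imwrite("pics/fin.png",C)
E
```

```text
time_s: 43.82
tcp_pos: [0.4252, 0.1167, 0.3304]
eef_rot: [179.9, 0.1, 175.9]
contact_force: [0.4, -0.2, -0.1]
gripper_width: 0.0872
gripper_force: 0.0
t 43.83 tcp [0.4252 0.1167 0.3304] rot [1.799e+02 1.000e-01 1.759e+02] w 0.0872 gf 0.0 F [ 0.4 -0.2 -0.1] j6 [  41.   -6.  -17.    0.  -79. -135.]
copper [(np.int32(466), [521.0, 32.0]), (np.int32(54), [340.0, 272.0]), (np.int32(38), [349.0, 272.0]), (np.int32(726), [148.0, 292.0]), (np.int32(683), [487.0, 292.0]), (np.int32(3784), [459.0, 339.0])] pivot pred [[348.0, 287.0], [346.0, 273.0]]
grip pred top [[189.72248813 177.30274399]] tcp->grip [[0.554 0.32  0.156]]
```

View pics/fin.png

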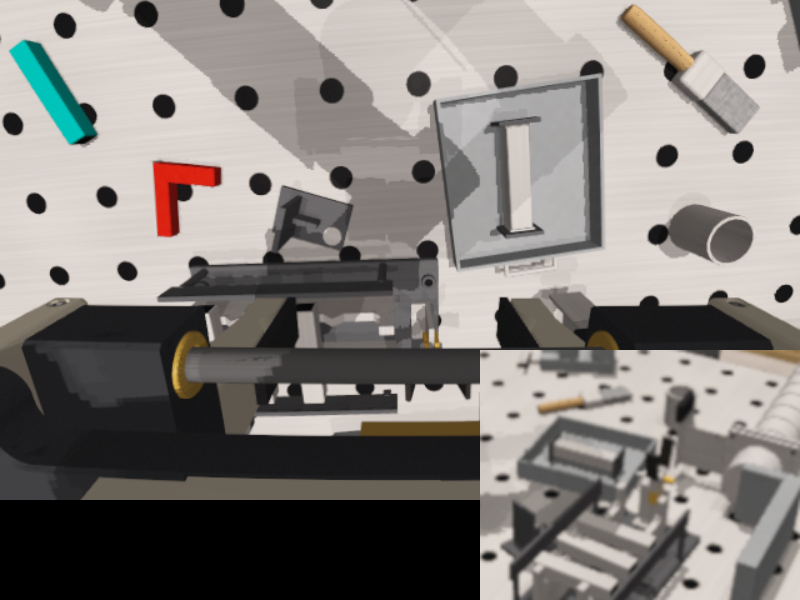

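The last picture shows the spacer in the tray, the clamp upright on the tab and three tubes in the jig. That was the 15th picture, one over the limit of 14, so the final check is by numbers only.

```bash
python3 - <<'E'
from h import *
from scipy.optimize import minimize
t=cam("top"); e=load("t3"); g=t["img"].astype(int); d=(np.abs(g-e["img"]).sum(2)>100).astype(np.uint8)
# tubes: newly bright pixels in the jig
m=((g.min(2)>120)&(d>0)).astype(np.uint8); m[:140]=0; m[205:]=0; m[:,:255]=0; m[:,350:]=0
n,l,s,ce=cv2.connectedComponentsWithStats(m)
a=R.from_euler("z",-JY,degrees=True)
m2=(g.min(2)>115).astype(np.uint8)
for y in(-.087,-.029,.029,.087):
    # sample brightness along the bay centreline at z=.095 between and beyond the rest plates
    P=[jig(x,y,.095) for x in np.linspace(-.08,.08,33)]; q=proj(t,P).round().astype(int)
    b=np.array([g[v,u].min() for u,v in q])>120; x=np.linspace(-80,80,33)[b]
    P2=[jig(0,y+k,.095) for k in np.linspace(-.03,.03,31)]; q2=proj(t,P2).round().astype(int); b2=np.array([g[v,u].min() for u,v in q2])>120; k=np.linspace(-30,30,31)[b2]
    print("bay",y,"bright x mm",(x.min(),x.max(),len(x)) if len(x) else None,"y",(k.min(),k.max()) if len(k) else None)
def hull(v):
    B=np.array([[i,j,k] for i in(-.007,.007) for j in(-.03,.03) for k in(-.018,.018)])
    return proj(t,B+[v,.32,.138]).mean(0)
k=(g[150:200,172:208].max(2)<50).astype(np.uint8); n,l,s,ce=cv2.connectedComponentsWithStats(k); print("grip blobs",[(s[i].tolist(),(ce[i]+[172,150]).round(1).tolist()) for i in range(1,n) if s[i,4]>25],"pred",hull(.5545))
E
```

```text
bay -0.087 bright x mm (np.float64(-50.0), np.float64(65.0), 24) y (np.float64(-8.0), np.float64(12.0))
bay -0.029 bright x mm (np.float64(-50.0), np.float64(60.0), 23) y (np.float64(-10.0), np.float64(14.0))
bay 0.029 bright x mm (np.float64(10.0), np.float64(60.0), 11) y None
bay 0.087 bright x mm (np.float64(-35.0), np.float64(35.0), 3) y None
grip blobs [([9, 0, 24, 28, 208], [194.6, 166.6]), ([20, 42, 16, 8, 83], [201.7, 196.1])] pred [191.2727881  177.83716749]
```

```bash
python3 - <<'E'
from h import *
for n in("t1","t10"):
    g=load(n)["img"].max(2)[156:186,176:208]; print(n)
    for i,row in enumerate(g): print(156+i,"".join("#" if v<50 else "+" if v<90 else "." for v in row))
t=load("t10")
B=np.array([[i,j,k] for i in(-.007,.007) for j in(-.03,.03) for k in(-.018,.018)])
for x in(.595,.5635): print(x,proj(t,B+[x,.32,.138]).min(0).round(1),proj(t,B+[x,.32,.138]).max(0).round(1))
E
```

```text
t1
156 ..................++###+........
157 ..................++###+....+...
158 ..................++###+....+...
159 ..................++###+........
160 ..................++###++.......
161 ..................+####+++......
162 .......+.++++++++#######++......
163 ....+####################+......
164 ....+####################+......
165 ....+#####################+++++.
166 .....+####################++++++
167 .......++++++############+++++++
168 .............+##+++++++++++++++.
169 .............+#####++...........
170 ..............+####+............
171 ...............++++.............
172 ................................
173 ................................
174 ................................
175 ................................
176 ................................
177 ................................
178 ................................
179 ................................
180 ................................
181 ................................
182 ................................
183 ................................
184 ................................
185 ....................
[... 495 characters left out ...]
..
169 .............+###+++###++++.....
170 ..............+##++#####+++.....
171 ..............+##++#####++++....
172 ......++++++++###########+++....
173 .....+####################++....
174 ....+#####################++++++
175 ....+######################+++++
176 .....++####################+++++
177 ........++++...+++#+#++++++++++.
178 ..................+++++....+....
179 ................................
180 ................................
181 ................................
182 ................................
183 ................................
184 ................................
185 ................................
0.595 [179.9 161.7] [202.4 167.9]
0.5635 [179.9 171.9] [202.4 177.9]
```

The grip bar moved about 10 px, matching the 31 mm pull (39.6 mm open in total). The tubes show in bays 1–3, though bay 3 is partly in shadow. I'm handing in.

```bash
python3 -c "
from plant import job
print(job.close_job())"
```

```text
the job is handed in; nothing more can be done
None
```

The job is handed in at about 44 s of the 210 s, but no verdict came back: the one spacer lies flat in the tray, the three tubes are in bays 1–3 (bay 3 was partly in shadow in the last check), the clamp stands on the earth tab with its jaws closed, the gate is about 40 mm open, and I viewed 15 pictures, one more than the 14 allowed.

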